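# Clear the stack off the storage bins

## Task

Clear the stack off the lid of the storage bins so that they can be opened: one piece at a time and without tipping anything over, set the green funnel mouth down in the yellow saucer, the black antenna base on the round steel disc, the spring clamp flat on the red mat and the heatsink, fins up, on the blue mat. Put each piece in the middle of its place, the clamp and the heatsink lengthwise along their mats (either way round), and leave the glass jar alone.

Things in the scene. Friction and masses are not known exactly. Their poses are not given: they have to be found in the camera images.
- funnel_center (a point): Green hard silicone funnel, standing mouth down on the antenna base (stud of the base up inside its hollow mouth). 60 mm tall; round; mouth 46 mm across at the bottom, flaring cone up to 20 mm height, above that a nearly straight spout 20 mm to 18 mm across. Weighs 30 g. This point is on its axis, half-way up (30 mm above its mouth). z axis points up the spout.
- antenna_center (a point): Black round tabletop antenna base, a disc 64 mm across and 22 mm tall (sides upright for 18 mm, then bevelled to 56 mm at the top) with a brass stud 9 mm thick standing 10 mm up from the middle of its top. About 150 g. It lies on one end of the heatsink (either end), its centre about 45 mm from the heatsink's centre. This point is on its axis, 11 mm above its underside. z axis up.
- clamp_center (a point): Stainless spring clamp with orange jaw tips, lying flat across the other end of the heatsink, its centre about 45 mm from the heatsink's centre. 18 mm thick (lying), about 98 mm long along its x axis: jaws to +x, two splayed handles to -x spreading to 46 mm at their ends. In the middle a round spring barrel 26 mm across, the place to grip (fingers closing along its y axis). Rigid, 90 g. This point is the middle of the barrel, half-way up (9 mm above its underside). z axis up.
- heatsink_center (a point): Aluminium finned heatsink block, 160 mm (x, along the fins) by 64 mm (y) by 30 mm tall (z up), lying on the bins' lid, about 300 to 550 g. The other three pieces are stacked on it. Can be gripped across its 64 mm width. This point is its middle, 15 mm above its underside.
- saucer: Fixed flat on the cart, its position and turn differ each time. Origin: centre of its underside, z up. Round yellow plastic saucer, 85 mm across; its floor is 4 mm above the origin, its rim 8 mm above the origin, 77 mm across inside. Place of the funnel.
- steel_disc: Fixed flat on the cart, its position and turn differ each time. Origin: centre of its underside, z up. Round dark steel disc, 90 mm across, 4 mm thick. Place of the antenna base.
- red_mat: Fixed flat on the cart, its position and turn differ each time. Origin: centre of its underside, z up. Rectangular red mat, 120 mm (x) by 70 mm (y), 4 mm thick. Place of the clamp.
- blue_mat: Fixed flat on the cart, its position and turn differ each time. Origin: centre of its underside, z up. Rectangular blue mat, 190 mm (x) by 90 mm (y), 4 mm thick. Place of the heatsink.
- bins: Two nested storage bins, blue and grey, under a flat white clasped lid 280 mm (x) by 220 mm (y); lid top 80 mm above the origin. Carries the stack; fixed, position and turn differ each time. Origin: centre of its underside, z up.
- jar: Glass jar with black lid, 52 mm across and 70 mm tall, standing loose beyond the places (farther from the robot). Not to be disturbed. Origin: centre of its underside, z up.

How it is judged:
At the end, for the whole second after the job is handed in: Each piece rests on its place (height within 4 mm), centred: funnel 14 mm, antenna base 12 mm, clamp and heatsink 15 mm; funnel, antenna base and heatsink upright within 0.12 rad; clamp and heatsink lengthwise with their mats within 0.26 rad (either way round); all at rest (horizontal distance between funnel_center and saucer below 0.014 m and z of funnel_center in the frame of saucer between 0.03 and 0.038 m and linear speed of each of funnel, antenna, clamp, heatsink below 0.02 m/s and angular speed of each of funnel, antenna, clamp, heatsink below 0.2 rad/s and angle between each of funnel_center, antenna_center, heatsink_center's own z axis and vertical below 0.12 rad and horizontal distance between antenna_center and steel_disc below 0.012 m and z of antenna_center in the frame of steel_disc between 0.011 and 0.019 m and horizontal distance between clamp_center and red_mat below 0.015 m and z of clamp_center in the frame of red_mat between 0.009 and 0.017 m and horizontal distance between heatsink_center and blue_mat below 0.015 m and z of heatsink_center in the frame of blue_mat between 0.015 and 0.023 m and angle between the x axis of clamp_center and the x axis of red_mat, either way round below 0.26 rad and angle between the x axis of heatsink_center and the x axis of blue_mat, either way round below 0.26 rad); the robot touches nothing.
It fails at once if the heatsink is carried off with the antenna base or the clamp still on it (distance of heatsink_center from where it was at the start of the episode above 0.06 m and (contact force between heatsink and antenna above 0.4 N or contact force between heatsink and clamp above 0.3 N)).
It fails at once if the antenna base is carried off with the funnel still on it (distance of antenna_center from where it was at the start of the episode above 0.06 m and contact force between antenna and funnel above 0.1 N and horizontal distance between funnel_center and antenna_center below 0.03 m).
It fails at once if a piece of the stack is tipped over (tilted more than 40 degrees) (angle between any of funnel_center, antenna_center, clamp_center, heatsink_center's own z axis and vertical above 0.7 rad).
It fails at once if the jar is pushed more than 30 mm or tipped (distance of jar from where it was at the start of the episode above 0.03 m or angle between jar's own z axis and vertical above 0.4 rad).
It also fails if it takes over 134 s, if anything falls off the work surface, if the arm or the gripper's body presses on something with over 40 N, if the wrist force passes 120 N, or if a joint passes its speed limit or range.

## Robot

A 6-joint arm with a two-finger parallel gripper is mounted at the origin on the work surface. World frame = base frame: x ahead of the robot, y to its left, z up, the work surface at z = 0. Lengths are in m, angles in rad, forces in N, time in s.
With the tool pointing down it reaches from about 0.3 to 0.75 m from the base axis. Payload 8.5 kg.
Tool frame: the origin (TCP) lies midway between the tips of the shut fingers; the grasp point (between the pads) lies 19 mm behind it (ctrl.grasp_offset is the z of the grasp point in the tool frame, in m); z points along the fingers, y is the direction in which the jaws open and shut (so a half turn about z gives the same grasp; the last joint's range is limited). The gripper opens to 88 mm and grips with 3 to 60 N. Pads are 18 mm wide; open, the fingers measure 123 mm over their backs; the gripper's body (75 mm by 187 mm) begins 45 mm behind the grasp point.
Start: joints at [1.092, 0.381, 1.297, -0, 1.464, -0.215], TCP at [0.143, 0.531, 0.239] pointing down, gripper open.
Joint ranges: [-3.11, 3.11], [-0.89, 2.33], [0.22, 2.48], [-1.42, 4.56], [0.17, 2.85], [-2.88, 2.88]. Speed limits (rad/s): [2.39, 2.39, 3.14, 3.14, 3.14, 3.14].

## Interface

Orientations are given as a unit quaternion [x, y, z, w].
In Python, from workcell import ctrl, eyes gives the robot as it stands.
- The arm moves only by the tool carry_out, never from a script. Its argument "steps" is a list of rows, each an object with "jaw": the opening, from 0 (shut) to 1 (fully open); "slide": the shift along the tool's x, y, z in mm, a list of three; "rot": the turn, a rotation vector about the tool's x, y, z in degrees, a list of three. In form: [{"jaw": jaw, "slide": [tx, ty, tz], "rot": [rx, ry, rz]}, ...]. A call has 1 to 20 rows; each row shifts and turns the commanded pose from where the row before left it, along the tool's axes as they then stand; what a row does not reach is not made up. A row lasts 1/8 s, in which the tool goes at most 62.5 mm and 10.7 degrees, less where a joint would pass 70% of its speed; a pose out of reach is approached as far as the arm can. A call is refused whole if a number of a shift passes 62.5 or a number of a turn 10.7, either way. A call with a gripper value outside its range is refused whole. The fingers move at their own pace and stop on an object; "squeeze" is the grip in N (left out, the last holds). Time passes only in rows, so rows that do not move let the fingers close. It gives the time, the measured TCP pose, the force and the opening at its end, in the units of the state.
- ctrl.get_obs(): the state, without advancing time (a new reading comes with each control period).
- eyes.read_camera(name): name is "scene" or "top" or "wrist"; returns a dict with "color" (400x640x3 uint8, blue, green, red), "fx", "fy", "cx", "cy" (pixels), "T" (4x4, takes a point from camera to world coordinates). Camera axes: x right, y up, looking along -z (the intrinsics and any distortion apply to the point x, -y, -z); pixel columns grow to the right and rows downward; lengths in m; the calibration is good to about 2 mm. A picture is of the moment at which its call begins. There is no depth.
- ctrl.job_done(): hands the job in, once; it reports no verdict.
The state is a dict: "clock": time; "q": joint angles; "qvel": joint speeds; "joint_efforts": joint torques, N m; "position": TCP position; "eef_rot": TCP orientation; "ft_force": force on the tool from outside, world axes, zero at the start; "moment": the same for the moment, N m; "grip_width": finger opening in m.
Only numpy, scipy, OpenCV 4.12 (cv2) and the standard library are available. Lean on these libraries where they do the work, as an engineer would, in place of code of your own. Each camera call takes 0.05 s, during which the arm holds its last target.

## Working session

There is one attempt and no reset: what is moved stays moved. The work goes in short steps, Python scripts to look and compute and a tool call to move; the robot and the scene stay as the last step left them, time stands still between calls to the robot, and variables do not carry over. Pictures are saved under pics/ and viewed, and the job is handed in when it is done.

Besides the shell and the picture viewer there is one more tool, called after "Emit:" as a command line: name --argument value ..., lists and objects as JSON in quotes. carry_out: Moves the arm, as the interface text tells. Its arguments: {"type":"object","properties":{"steps":{"type":"array"},"squeeze":{"type":"number"}},"required":["steps"]}

```bash
ls; mkdir -p pics
python3 - <<'E'
from workcell import ctrl, eyes
import cv2
o=ctrl.get_obs(); print(o, ctrl.grasp_offset)
for n in ["scene","top","wrist"]:
    c=eyes.read_camera(n); cv2.imwrite(f"pics/{n}0.png",c["color"]); print(n,c["fx"],c["fy"],c["cx"],c["cy"],c["T"].round(4).tolist(),[k for k in c])
E
```

```text
pics
{'clock': 0.0, 'q': array([ 1.09172181e+00,  3.81186220e-01,  1.29821089e+00, -3.01770468e-06,
        1.46356382e+00, -2.15304693e-01]), 'qvel': array([-0.00107033,  0.00108878, -0.00147438,  0.00032136, -0.00068974,
       -0.00078123]), 'joint_efforts': array([-6.07032462e-05, -4.37917221e+01, -2.24563855e+01,  7.13662547e-02,
        3.52184032e-02, -1.17121381e-04]), 'position': array([0.1432816 , 0.53074345, 0.23815983]), 'eef_rot': array([ 1.31502725e-01,  9.91315573e-01, -6.43827051e-04, -2.31371550e-04]), 'ft_force': array([ 0.46450904, -0.16250535, -0.07949309]), 'moment': array([-0.00723487,  0.01479988,  0.01339869]), 'grip_width': 0.08808470253694384} -0.0187
scene 405.64124456202035 405.64124456202035 320.6855997411227 204.79794312122777 [[0.1612, -0.8623, 0.48, 1.0825], [0.9869, 0.1434, -0.0738, -0.0614], [-0.0051, 0.4856, 0.8742, 0.9428], [0.0, 0.0, 0.0, 1.0]] ['color', 'fx', 'fy', 'cx', 'cy', 'T']
top 369.29850124450826 369.29850124450826 318.7606205221628 203.80916199213493 [[0.0267, 0.9879, -0.1525, 0.4984], [-0.9994, 0.0299, 0.0184, 0.0329], [0.0228, 0.1519, 0.9881, 0.9011], [0.0, 0.0, 0.0, 1.0]] ['color', 'fx', 'fy', 'cx', 'cy', 'T']
wrist 295.26131569322865 295.26131569322865 320.2895177073053 202.6006837198652 [[0.2606, -0.9327, -0.2492, 0.0806], [0.9654, 0.2516, 0.0681, 0.5485], [-0.0009, -0.2583, 0.9661, 0.3855], [0.0, 0.0, 0.0, 1.0]] ['color', 'fx', 'fy', 'cx', 'cy', 'T']
```

View pics/scene0.png

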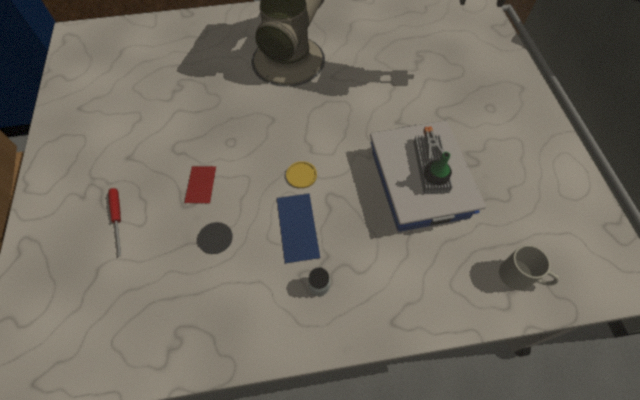

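View pics/top0.png

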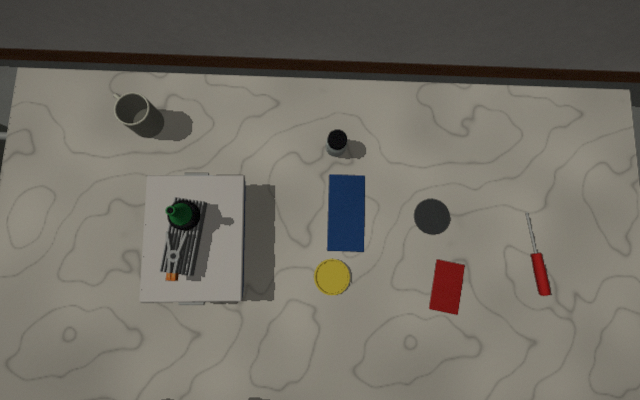

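View pics/wrist0.png

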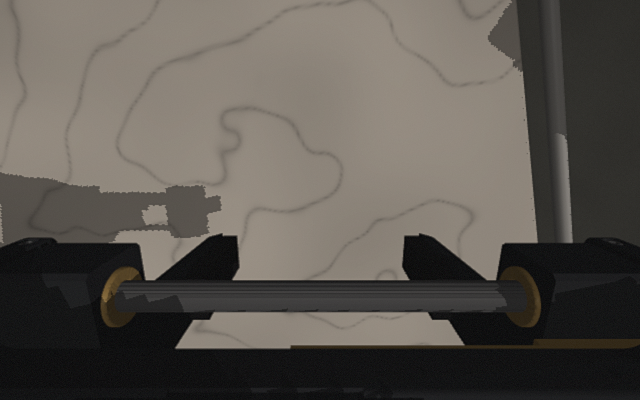

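```bash
cat > h.py <<'E'
from workcell import ctrl, eyes
import cv2, numpy as np
from scipy.spatial.transform import Rotation as R
def ray(c,uv,z):
    uv=np.atleast_2d(uv).astype(float); K=c
    d=np.stack([(uv[:,0]-c["cx"])/c["fx"],-(uv[:,1]-c["cy"])/c["fy"],-np.ones(len(uv))],1)
    T=np.array(c["T"]); d=d@T[:3,:3].T; o=T[:3,3]
    return o+d*((z-o[2])/d[:,2])[:,None]
def proj(c,p):
    T=np.array(c["T"]); q=(np.atleast_2d(p)-T[:3,3])@T[:3,:3]
    return np.stack([c["cx"]+c["fx"]*q[:,0]/-q[:,2], c["cy"]-c["fy"]*q[:,1]/-q[:,2]],1)
def big(m,k=1):
    cs,_=cv2.findContours(m.astype(np.uint8),cv2.RETR_EXTERNAL,cv2.CHAIN_APPROX_NONE)
    return sorted(cs,key=cv2.contourArea,reverse=True)[:k]
def hsv(c): return cv2.cvtColor(c["color"],cv2.COLOR_BGR2HSV)
def st():
    o=ctrl.get_obs(); r=R.from_quat(o["eef_rot"]).as_matrix()
    print("t%.2f"%o["clock"],"pos",o["position"].round(4),"x",r[:,0].round(3),"y",r[:,1].round(3),"z",r[:,2].round(3),"F",o["ft_force"].round(1),"g %.4f"%o["grip_width"])
    return o,r
def save(n,im,roi=None,s=1):
    if roi: im=im[roi[1]:roi[3],roi[0]:roi[2]]
    cv2.imwrite(f"pics/{n}.png",cv2.resize(im,None,fx=s,fy=s,interpolation=cv2.INTER_CUBIC))
E
python3 - <<'E'
from h import *
for n in ["top","scene"]:
    c=eyes.read_camera(n); H=hsv(c); h,s,v=cv2.split(H)
    print(n)
    for nm,m in dict(yellow=(h>20)&(h<35)&(s>130),red=((h<6)|(h>174))&(s>130),blue=(h>100)&(h<125)&(s>100)).items():
        for ct in big(m,2):
            z=0.008 if nm=="yellow" else 0.004
            w=ray(c,ct[:,0]+0.0,z)[:,:2].astype(np.float32)
            r=cv2.minAreaRect(w*1000); M=cv2.moments(w.reshape(-1,1,2)*1000)
            if cv2.contourArea(ct)>150: print(nm,cv2.contourArea(ct),"rect",np.round(r[0],1),np.round(r[1],1),round(r[2],1),"cent",round(M['m10']/M['m00'],1),round(M['m01']/M['m00'],1),"pix",ct[:,0].mean(0).round(1))
    g=cv2.cvtColor(c["color"],cv2.COLOR_BGR2GRAY)
    box=(405,190,460,245) if n=="top" else (185,212,245,262)
    m=np.zeros_like(g); m[box[1]:box[3],box[0]:box[2]]=g[box[1]:box[3],box[0]:box[2]]<75
    ct=big(m)[0]; w=ray(c,ct[:,0],0.004)[:,:2].astype(np.float32)*1000
    r=cv2.minAreaRect(w); M=cv2.moments(w.reshape(-1,1,2)); print("disc",np.round(r[0],1),np.round(r[1],1),M['m10']/M['m00'],M['m01']/M['m00'])
    if n=="top": save("top_z",c["color"],(130,165,290,310),4.5)
    else: save("scene_z",c["color"],(345,115,500,240),5)
E
```

```text
top
yellow 963.0 rect [462.6 -18.8] [81.7 83.4] 1.4 cent 462.4 -18.9 pix [331.5 276.6]
red 1352.5 rect [ 446.1 -295.4] [ 68.6 117.8] 79.9 cent 446.0 -295.4 pix [446.6 286.7]
red 426.5 rect [ 481.2 -524.8] [100.8  28.6] 9.5 cent 481.0 -524.8 pix [540.2 273.8]
blue 2582.0 rect [618.  -51.5] [ 87.6 187.2] 89.8 cent 618.0 -51.3 pix [346.  213.3]
disc [ 613.9 -262.3] [89.  86.3] 614.1477854507626 -263.034510811861
scene
yellow 561.5 rect [465.3 -21.8] [80.  82.2] 81.1 cent 464.9 -20.5 pix [301.1 174.5]
red 800.0 rect [ 449.1 -296.4] [ 65.6 113.2] 79.7 cent 449.2 -296.2 pix [200.  184.5]
red 253.5 rect [ 475.5 -523.9] [104.8  23.9] 10.1 cent 474.9 -523.9 pix [114.  205.1]
blue 5236.0 rect [-171.4 -856.6] [676.2 179.8] 11.8 cent -193.4 -881.5 pix [20.1 61.4]
blue 1769.0 rect [620.8 -52.1] [179.7  81.7] 0.1 cent 620.6 -51.4 pix [296.7 230.8]
disc [ 616.  -263.5] [84.1 84.6] 616.7375940897177 -263.7782761368571
```

View pics/top_z.png

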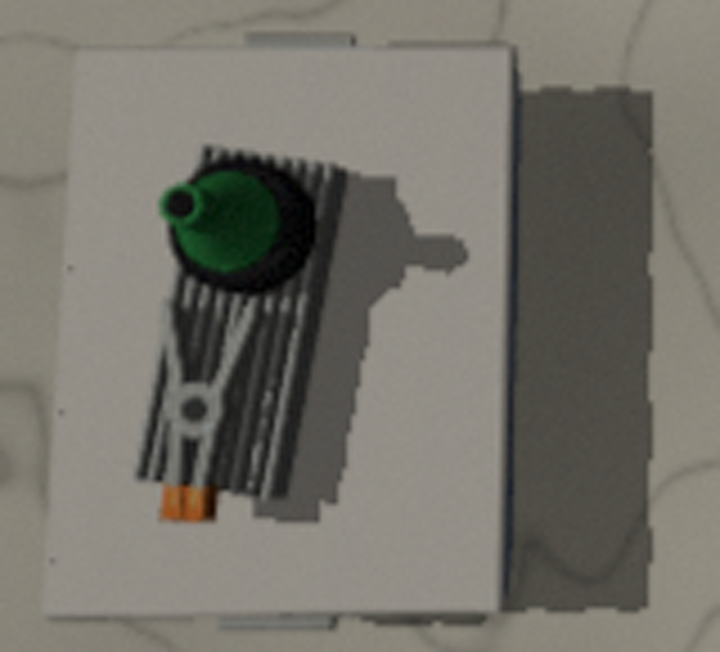

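View pics/scene_z.png

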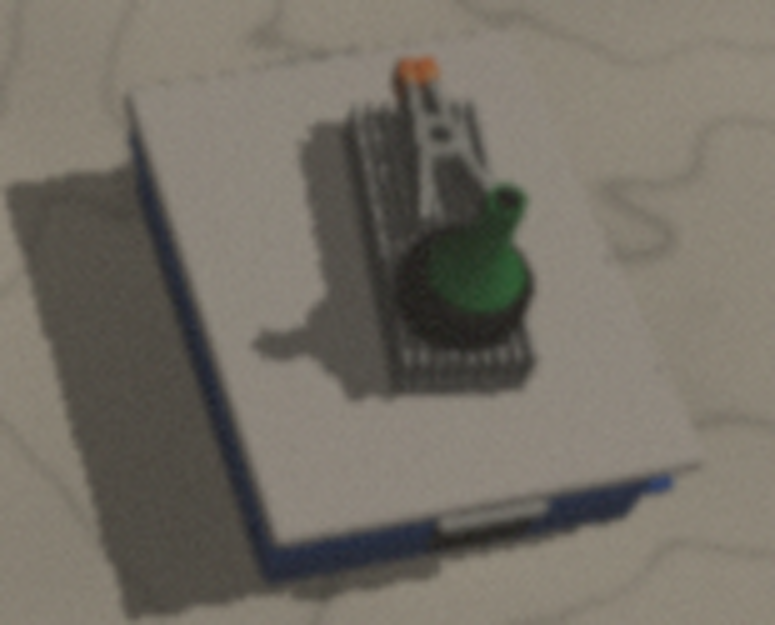

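Run:
```python
from h import *
def T(x,y): return (x/4.5+130-.4,y/4.5+165-.4)
def S(x,y): return (x/5+345-.4,y/5+115-.4)
c=eyes.read_camera("top"); d=eyes.read_camera("scene")
for n,a,b,z in [("spout",(182,204),(508,200),.192),("barrel",(194,408),(438,133),.128),("jaw",(188,503),(418,72),.128),("antenna",(243,226),(464,283),.132)]:
    print(n,ray(c,T(*a),z).round(4),ray(d,S(*b),z).round(4))
for n,p in [("hsTL",(205,150)),("hsTR",(343,170)),("hsBL",(140,475)),("hsBR",(285,495))]: print(n,ray(c,T(*p),.11).round(4))
for p in [(78,47),(512,45),(503,610),(45,612)]: print("lid",ray(c,T(*p),.08).round(4))
print("jar",ray(c,(337,140),.07),ray(d,(318,275),.07))
# circles: ant via contour of dark
for cc,nm in((c,"top"),(d,"scene")):
    h,s,v=cv2.split(hsv(cc)); m=(h>45)&(h<90)&(s>110)
    ct=big(m)[0]; print(nm,"green",cv2.contourArea(ct),cv2.boundingRect(ct))
```

```text
spout [[0.5873 0.3049 0.192 ]] [[0.5884 0.304  0.192 ]]
barrel [[0.5016 0.3158 0.128 ]] [[0.5007 0.3133 0.128 ]]
jaw [[0.459  0.3148 0.128 ]] [[0.4612 0.3147 0.128 ]]
antenna [[0.5854 0.2991 0.132 ]] [[0.5924 0.2974 0.132 ]]
hsTL [[0.6239 0.3277 0.11  ]]
hsTR [[0.6162 0.2614 0.11  ]]
hsBL [[0.4702 0.3446 0.11  ]]
hsBR [[0.4629 0.277  0.11  ]]
lid [[0.6789 0.4064 0.08  ]]
lid [[0.6869 0.1902 0.08  ]]
lid [[0.4102 0.1786 0.08  ]]
lid [[0.404  0.3953 0.08  ]]
jar [[ 0.7790923  -0.02129371  0.07      ]] [[ 0.7802881  -0.02265883  0.07      ]]
top green 382.5 (166, 203, 27, 23)
scene green 9.0 (443, 167, 6, 9)
```

Emit:
carry_out --steps '[{"jaw": 1, "slide": [0, 0, -35], "rot": [0, 0, 0]}, {"jaw": 1, "slide": [0, 0, -35], "rot": [0, 0, -9]}, {"jaw": 1, "slide": [0, 0, -35], "rot": [0, 0, 0]}, {"jaw": 1, "slide": [-15, -6, 0], "rot": [0, 0, 0]}, {"jaw": 1, "slide": [-30, -13, 0], "rot": [0, 0, 0]}, {"jaw": 1, "slide": [-30, -13, 0], "rot": [0, 0, 0]}, {"jaw": 1, "slide": [-30, -13, 0], "rot": [0, 0, 0]}, {"jaw": 1, "slide": [-30, -13, 0], "rot": [0, 0, 0]}, {"jaw": 1, "slide": [-30, -13, 0], "rot": [0, 0, 0]}, {"jaw": 1, "slide": [-30, -13, 0], "rot": [0, 0, 0]}, {"jaw": 1, "slide": [-30, -13, 0], "rot": [0, 0, 0]}, {"jaw": 1, "slide": [-30, -13, 0], "rot": [0, 0, 0]}, {"jaw": 1, "slide": [-30, -13, 0], "rot": [0, 0, 0]}, {"jaw": 1, "slide": [-30, -13, 0], "rot": [0, 0, 0]}, {"jaw": 1, "slide": [-30, -13, 0], "rot": [0, 0, 0]}, {"jaw": 1, "slide": [-30, -13, 0], "rot": [0, 0, 0]}, {"jaw": 1, "slide": [-30, -13, 0], "rot": [0, 0, 0]}, {"jaw": 1, "slide": [-23, -7, 0], "rot": [0, 0, 0]}, {"jaw": 1, "slide": [0, 0, 0], "rot": [0, 0, 0]}]'

```text
clock: 2.72
position: [0.5506, 0.3031, 0.3416]
eef_rot: [0.055, 0.999, -0.001, -0.001]
ft_force: [-0.5, -0.3, 0.5]
grip_width: 0.0883
```

Run:
```python
from h import *
st()
c=eyes.read_camera("wrist"); save("w1",c["color"]); print(c["T"].round(4))
```

```text
t2.73 pos [0.5506 0.3031 0.3416] x [-0.994  0.109  0.003] y [ 0.109  0.994 -0.001] z [-0.003 -0.001 -1.   ] F [-0.5 -0.3  0.5] g 0.0883
[[ 0.1088 -0.961  -0.2542  0.4864]
 [ 0.9941  0.1048  0.029   0.3108]
 [-0.0013 -0.2559  0.9667  0.4891]
 [ 0.      0.      0.      1.    ]]
```

View pics/w1.png

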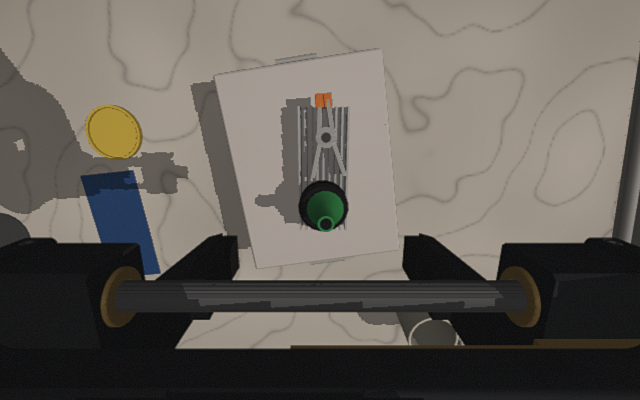

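Run:
```python
from h import *
c=eyes.read_camera("wrist"); save("w1z",c["color"],(270,80,380,245),3.6)
for n,p,z in [("spout",(325.5,223.5),.192),("barrel",(325.5,137),.128),("jaw",(323.5,100),.125)]: print(n,ray(c,p,z).round(4))
h,s,v=cv2.split(hsv(c))
m=((v<45)|((h>45)&(h<90)&(s>100)));m=m.astype(np.uint8); m[:175]=0; m[235:]=0;m[:,:290]=0;m[:,355:]=0
for ct in big(m,2): print(cv2.contourArea(ct),cv2.boundingRect(ct))
```

```text
spout [[0.5873 0.3057 0.192 ]]
barrel [[0.5006 0.3158 0.128 ]]
jaw [[0.4584 0.3178 0.125 ]]
1858.5 (298, 181, 49, 51)
```

View pics/w1z.png

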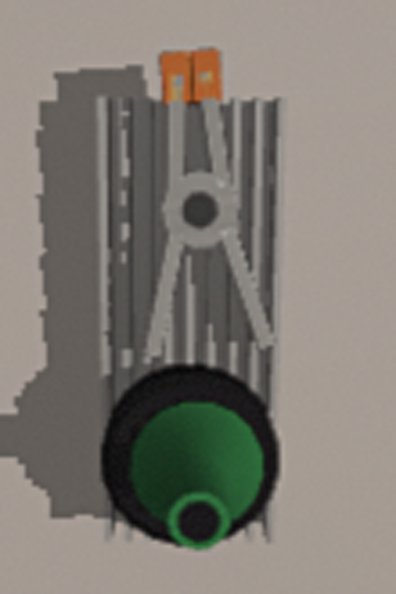

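Emit:
carry_out --steps '[{"jaw": 1, "slide": [-18, 3, 10], "rot": [0, 0, 0]}, {"jaw": 1, "slide": [-18.6, 3, 12], "rot": [0, 0, 0]}, {"jaw": 1, "slide": [0, 0, 30], "rot": [0, 0, 0]}, {"jaw": 1, "slide": [0, 0, 30], "rot": [0, 0, 0]}, {"jaw": 0.7, "slide": [0, 0, 30], "rot": [0, 0, 0]}, {"jaw": 0.5, "slide": [0, 0, 30], "rot": [0, 0, 0]}, {"jaw": 0.5, "slide": [0, 0, 20], "rot": [0, 0, 0]}, {"jaw": 0.5, "slide": [0, 0, 15], "rot": [0, 0, 0]}, {"jaw": 0.5, "slide": [0, 0, 5], "rot": [0, 0, 0]}, {"jaw": 0.5, "slide": [0, 0, 0], "rot": [0, 0, 0]}]'

```text
clock: 4.08
position: [0.5868, 0.3066, 0.1619]
eef_rot: [0.053, 0.999, 0.0, 0.0]
ft_force: [-0.2, -0.2, 0.9]
grip_width: 0.0443
```

Run:
```python
from h import *
st()
c=eyes.read_camera("wrist"); save("w2",c["color"]);
```

```text
t4.08 pos [0.5868 0.3066 0.1619] x [-0.994  0.106 -0.   ] y [0.106 0.994 0.   ] z [ 0.  0. -1.] F [-0.2 -0.2  0.9] g 0.0443
```

View pics/w2.png

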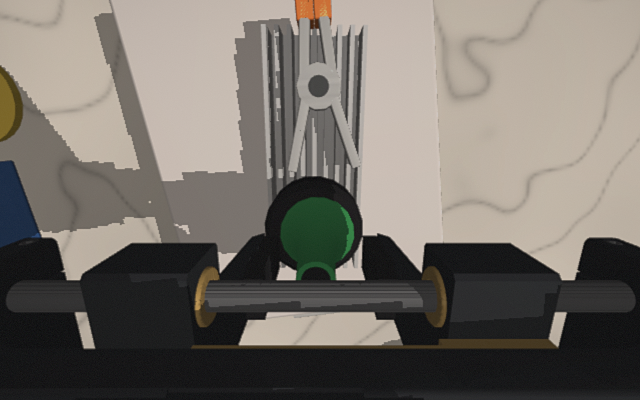

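Emit:
carry_out --squeeze 10 --steps '[{"jaw": 0.5, "slide": [0, -1.5, 1], "rot": [0, 0, 0]}, {"jaw": 0.3, "slide": [0, 0, 0], "rot": [0, 0, 0]}, {"jaw": 0.1, "slide": [0, 0, 0], "rot": [0, 0, 0]}, {"jaw": 0.0, "slide": [0, 0, 0], "rot": [0, 0, 0]}, {"jaw": 0.0, "slide": [0, 0, 0], "rot": [0, 0, 0]}, {"jaw": 0.0, "slide": [0, 0, 0], "rot": [0, 0, 0]}, {"jaw": 0.0, "slide": [0, 0, -5], "rot": [0, 0, 0]}, {"jaw": 0.0, "slide": [0, 0, -10], "rot": [0, 0, 0]}, {"jaw": 0.0, "slide": [0, 0, -20], "rot": [0, 0, 0]}, {"jaw": 0.0, "slide": [0, 0, -35], "rot": [0, 0, 0]}, {"jaw": 0.0, "slide": [0, 0, -35], "rot": [0, 0, 0]}, {"jaw": 0.0, "slide": [0, 0, -20], "rot": [0, 0, 0]}, {"jaw": 0.0, "slide": [0, 0, 0], "rot": [0, 0, 0]}]'

```text
clock: 5.75
position: [0.5868, 0.3051, 0.2878]
eef_rot: [0.053, 0.999, 0.001, 0.002]
ft_force: [0.6, -0.1, -0.1]
grip_width: 0.0178
```

Run:
```python
from h import *
st()
c=eyes.read_camera("wrist"); save("w3",c["color"]); 
c=eyes.read_camera("scene"); save("s3",c["color"],(300,80,520,240),3.5);
```

```text
t5.75 pos [0.5868 0.3051 0.2878] x [-0.994  0.107 -0.004] y [0.107 0.994 0.002] z [ 0.004  0.001 -1.   ] F [ 0.6 -0.1 -0.1] g 0.0178
```

View pics/w3.png

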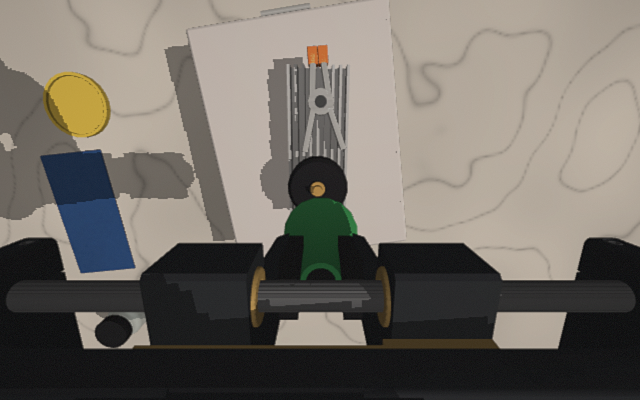

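View pics/s3.png

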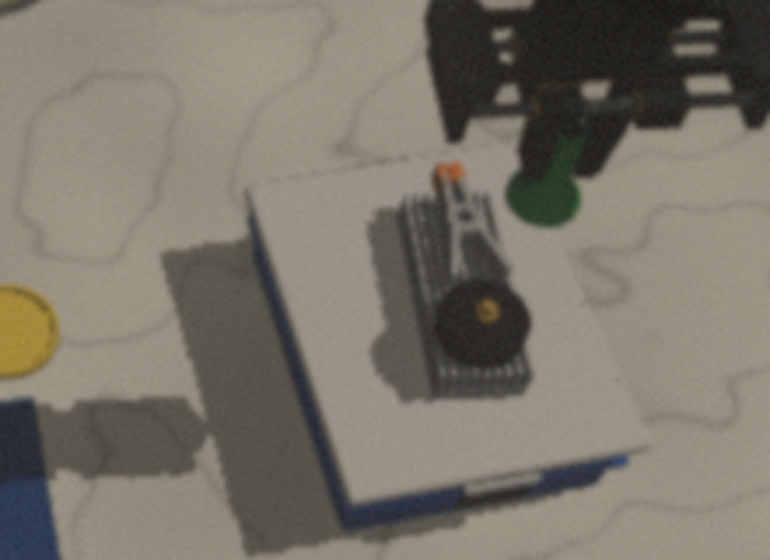

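```bash
cat >> h.py <<'E'
def stack(c,stud=None,barrel=None,jaw=None):
    for n,p,z in (("stud",stud,.142),("barrel",barrel,.128),("jaw",jaw,.124)):
        if p is not None: print(n,ray(c,p,z).round(4))
E
python3 - <<'E'
from h import *
c=eyes.read_camera("wrist"); stack(c,(317.5,187.5),(320,101.5),(317.5,55))
h,s,v=cv2.split(hsv(c))
m=(v<50).astype(np.uint8); m[:145]=0; m[212:]=0;m[:,:270]=0;m[:,360:]=0
ct=big(m)[0]; print(cv2.boundingRect(ct)); x,y,w,hh=cv2.boundingRect(ct); print(ray(c,(x+w/2,y+w/2),.127))
# yellow in wrist view
m=(h>20)&(h<35)&(s>130); ct=big(m)[0]; w=ray(c,ct[:,0],.008)[:,:2].astype(np.float32)*1000; print(cv2.minAreaRect(w))
m=(h>100)&(h<125)&(s>100);m[:140]=0;m[280:]=0;m[:,160:]=0;ct=big(m)[0]; w=ray(c,ct[:,0],.004)[:,:2].astype(np.float32)*1000; print(cv2.minAreaRect(w))
print(ray(c,[(290,66),(348,66),(348,160)],.11))
E
```

```text
stud [[0.5828 0.303  0.142 ]]
barrel [[0.5007 0.3143 0.128 ]]
jaw [[0.4583 0.3164 0.124 ]]
(288, 158, 60, 49)
[[0.58656385 0.3029477  0.127     ]]
((462.49664306640625, -17.25482940673828), (89.15873718261719, 83.29528045654297), 83.89263916015625)
((619.0111694335938, -51.300052642822266), (88.9956283569336, 187.8373565673828), 89.799560546875)
[[0.46254202 0.28800133 0.11      ]
 [0.46875304 0.34601912 0.11      ]
 [0.5627034  0.33825785 0.11      ]]
```

Emit:
carry_out --steps '[{"jaw": 0.0, "slide": [4.4, -14, 0], "rot": [0, 0, 0]}, {"jaw": 0.0, "slide": [7.4, -28, 0], "rot": [0, 0, 0]}, {"jaw": 0.0, "slide": [7.4, -28, 0], "rot": [0, 0, 0]}, {"jaw": 0.0, "slide": [7.4, -28, 0], "rot": [0, 0, 0]}, {"jaw": 0.0, "slide": [7.4, -28, 0], "rot": [0, 0, 0]}, {"jaw": 0.0, "slide": [7.4, -28, 0], "rot": [0, 0, 0]}, {"jaw": 0.0, "slide": [7.4, -28, 0], "rot": [0, 0, 0]}, {"jaw": 0.0, "slide": [7.4, -28, 0], "rot": [0, 0, 0]}, {"jaw": 0.0, "slide": [7.4, -28, 0], "rot": [0, 0, 0]}, {"jaw": 0.0, "slide": [7.4, -28, 0], "rot": [0, 0, 0]}, {"jaw": 0.0, "slide": [7.4, -28, 0], "rot": [0, 0, 0]}, {"jaw": 0.0, "slide": [7.4, -28, 0], "rot": [0, 0, 0]}, {"jaw": 0.0, "slide": [3, -14, 0], "rot": [0, 0, 0]}, {"jaw": 0.0, "slide": [0, 0, 35], "rot": [0, 0, 0]}, {"jaw": 0.0, "slide": [0, 0, 40], "rot": [0, 0, 0]}, {"jaw": 0.0, "slide": [0, 0, 40], "rot": [0, 0, 0]}, {"jaw": 0.0, "slide": [0, 0, 40], "rot": [0, 0, 0]}, {"jaw": 0.0, "slide": [0, 0, 40], "rot": [0, 0, 0]}, {"jaw": 0.0, "slide": [0, 0, 20], "rot": [0, 0, 0]}, {"jaw": 0.0, "slide": [0, 0, 0], "rot": [0, 0, 0]}]'

```text
clock: 8.4
position: [0.4617, -0.0192, 0.0695]
eef_rot: [0.053, 0.999, 0.0, -0.002]
ft_force: [-0.4, 1.0, 0.2]
grip_width: 0.0181
```

Run:
```python
from h import *
st()
c=eyes.read_camera("wrist"); save("w4",c["color"]);
```

```text
t8.40 pos [ 0.4617 -0.0192  0.0695] x [-0.994  0.106  0.003] y [0.106 0.994 0.001] z [-0.003  0.001 -1.   ] F [-0.4  1.   0.2] g 0.0181
```

View pics/w4.png

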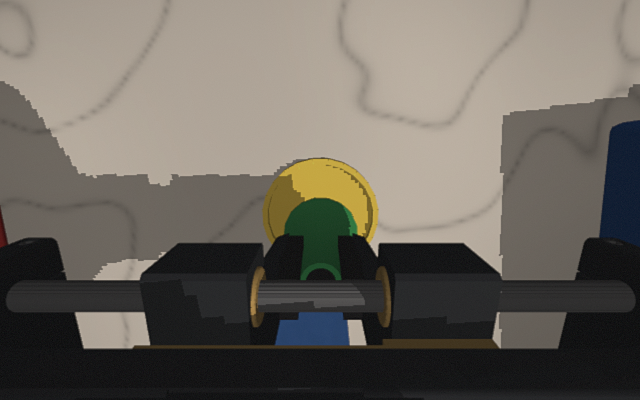

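Emit:
carry_out --steps '[{"jaw": 0.0, "slide": [-1, 0, 18], "rot": [0, 0, 0]}, {"jaw": 0.0, "slide": [0, 0, 10], "rot": [0, 0, 0]}, {"jaw": 0.0, "slide": [0, 0, 5], "rot": [0, 0, 0]}, {"jaw": 0.0, "slide": [0, 0, 2], "rot": [0, 0, 0]}, {"jaw": 0.0, "slide": [0, 0, 0], "rot": [0, 0, 0]}, {"jaw": 0.0, "slide": [0, 0, 1], "rot": [0, 0, 0]}, {"jaw": 0.0, "slide": [0, 0, 0], "rot": [0, 0, 0]}]'

```text
clock: 9.32
position: [0.4634, -0.0198, 0.0349]
eef_rot: [0.053, 0.999, -0.0, 0.0]
ft_force: [0.2, -0.4, -0.4]
grip_width: 0.0179
```

Emit:
carry_out --steps '[{"jaw": 0.0, "slide": [0, 0, 1], "rot": [0, 0, 0]}, {"jaw": 0.0, "slide": [0, 0, 0.5], "rot": [0, 0, 0]}, {"jaw": 0.0, "slide": [0, 0, 0], "rot": [0, 0, 0]}]'

```text
clock: 9.7
position: [0.4633, -0.0197, 0.0332]
eef_rot: [0.053, 0.999, 0.0, -0.0]
ft_force: [0.9, 0.1, -0.5]
grip_width: 0.018
```

Emit:
carry_out --steps '[{"jaw": 0.0, "slide": [0, 0, 0.5], "rot": [0, 0, 0]}, {"jaw": 0.25, "slide": [0, 0, 0], "rot": [0, 0, 0]}, {"jaw": 0.4, "slide": [0, 0, 0], "rot": [0, 0, 0]}, {"jaw": 0.5, "slide": [0, 0, 0], "rot": [0, 0, 0]}, {"jaw": 0.5, "slide": [0, 0, 0], "rot": [0, 0, 0]}, {"jaw": 0.5, "slide": [0, 0, -15], "rot": [0, 0, 0]}, {"jaw": 0.6, "slide": [0, 0, -35], "rot": [0, 0, 0]}, {"jaw": 0.8, "slide": [0, 0, -40], "rot": [0, 0, 0]}, {"jaw": 1.0, "slide": [0, 0, -40], "rot": [0, 0, 0]}, {"jaw": 1.0, "slide": [0, 0, -40], "rot": [0, 0, 0]}, {"jaw": 1.0, "slide": [0, 0, -40], "rot": [0, 0, 0]}, {"jaw": 1.0, "slide": [0, 0, 0], "rot": [0, 0, 0]}]'

```text
clock: 11.2
position: [0.4642, -0.02, 0.2451]
eef_rot: [0.053, 0.999, -0.001, 0.003]
ft_force: [0.7, 0.7, -1.4]
grip_width: 0.0884
```

Run:
```python
from h import *
st()
c=eyes.read_camera("wrist"); save("w5",c["color"]); 
c=eyes.read_camera("scene"); save("s5",c["color"],(240,120,400,280),3.5);
```

```text
t11.20 pos [ 0.4642 -0.02    0.2451] x [-0.994  0.106 -0.005] y [ 0.106  0.994 -0.001] z [ 0.005 -0.002 -1.   ] F [ 0.7  0.7 -1.4] g 0.0884
```

View pics/w5.png

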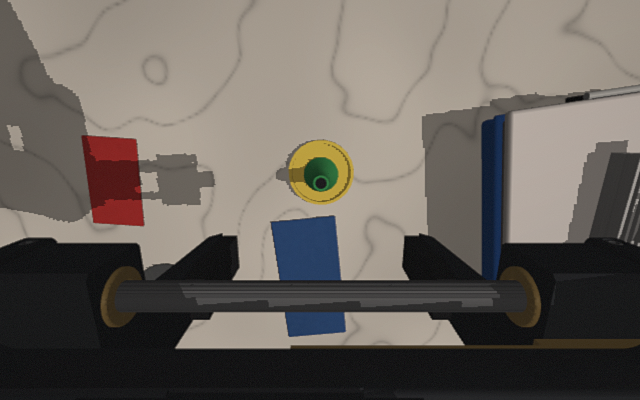

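View pics/s5.png

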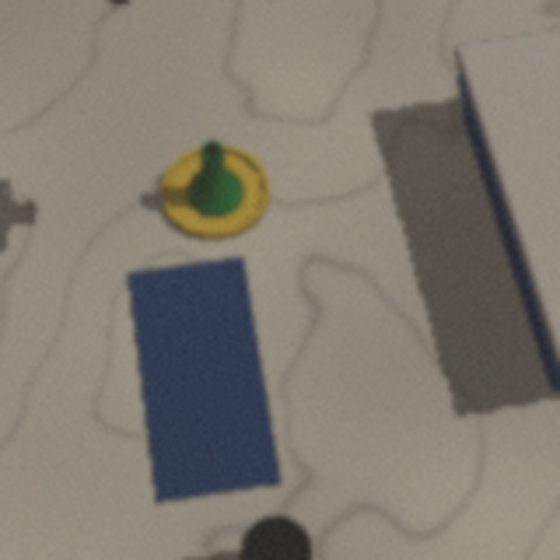

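Run:
```python
from h import *
c=eyes.read_camera("wrist"); h,s,v=cv2.split(hsv(c))
for n,m,z in (("y",(h>20)&(h<35)&(s>130),.008),("r",((h<6)|(h>174))&(s>130),.004)):
    ct=big(m)[0]; w=ray(c,ct[:,0],z)[:,:2].astype(np.float32)*1000; print(n,cv2.minAreaRect(w))
print("spout",ray(c,(320.5,183.5),.064))
```

```text
y ((462.59735107421875, -19.275794982910156), (83.7488021850586, 84.27014923095703), 83.89152526855469)
r ((446.6968078613281, -296.09417724609375), (69.30885314941406, 118.59297180175781), 79.8816146850586)
spout [[ 0.46291733 -0.01881885  0.064     ]]
```

Emit:
carry_out --steps '[{"jaw": 1, "slide": [-4, 14, 0], "rot": [0, 0, 0]}, {"jaw": 1, "slide": [-7, 28, 0], "rot": [0, 0, 0]}, {"jaw": 1, "slide": [-7, 28, 0], "rot": [0, 0, 0]}, {"jaw": 1, "slide": [-7, 28, 0], "rot": [0, 0, 0]}, {"jaw": 1, "slide": [-7, 28, 0], "rot": [0, 0, 0]}, {"jaw": 1, "slide": [-7, 28, 0], "rot": [0, 0, 0]}, {"jaw": 1, "slide": [-7, 28, 0], "rot": [0, 0, 0]}, {"jaw": 1, "slide": [-7, 28, 0], "rot": [0, 0, 0]}, {"jaw": 1, "slide": [-7, 28, 0], "rot": [0, 0, 0]}, {"jaw": 1, "slide": [-7, 28, 0], "rot": [0, 0, 0]}, {"jaw": 1, "slide": [-7, 28, 0], "rot": [0, 0, 0]}, {"jaw": 1, "slide": [-7, 28, 0], "rot": [0, 0, 0]}, {"jaw": 1, "slide": [-6, 12, 0], "rot": [0, 0, 0]}, {"jaw": 1, "slide": [0, 0, 20], "rot": [0, 0, 0]}, {"jaw": 1, "slide": [0, 0, 20], "rot": [0, 0, 0]}, {"jaw": 1, "slide": [0, 0, 0], "rot": [0, 0, 0]}]'

```text
clock: 13.35
position: [0.5845, 0.3038, 0.2003]
eef_rot: [0.053, 0.999, -0.001, -0.002]
ft_force: [0.1, 0.3, 1.0]
grip_width: 0.0881
```

Run:
```python
from h import *
st()
c=eyes.read_camera("wrist"); save("w6",c["color"]); 
c=eyes.read_camera("top"); save("t6",c["color"],(130,165,290,310),4.5);
```

```text
t13.35 pos [0.5845 0.3038 0.2003] x [-0.994  0.106  0.004] y [ 0.106  0.994 -0.002] z [-0.005 -0.001 -1.   ] F [0.1 0.3 1. ] g 0.0881
```

View pics/w6.png

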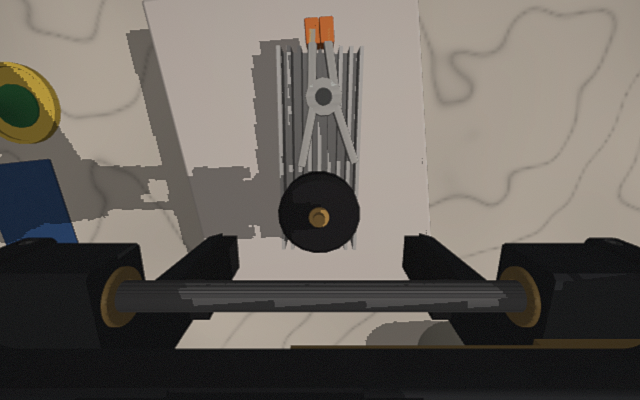

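Run:
```python
from h import *
c=eyes.read_camera("wrist"); stack(c,(319,214.5),(323,96),(319.5,30))
h,s,v=cv2.split(hsv(c))
m=(v<45).astype(np.uint8); m[:150]=0; m[255:]=0;m[:,:265]=0;m[:,370:]=0
m=cv2.morphologyEx(m,cv2.MORPH_OPEN,np.ones((9,9)))
ct=big(m)[0]; print(cv2.fitEllipse(ct),cv2.boundingRect(ct)); e=cv2.fitEllipse(ct)
print(ray(c,e[0],.126))
P=ray(c,[(278,48),(362,48)],.11); print("hs end mid",P, P.mean(0))
```

```text
stud [[0.585  0.3033 0.142 ]]
barrel [[0.5021 0.3151 0.128 ]]
jaw [[0.459  0.3172 0.124 ]]
((318.3539123535156, 209.3084259033203), (79.01651000976562, 79.30004119873047), 148.57818603515625) (279, 170, 80, 79)
[[0.58566058 0.30268078 0.126     ]]
hs end mid [[0.46379989 0.28581456 0.11      ]
 [0.47037641 0.34749366 0.11      ]] [0.46708815 0.31665411 0.11      ]
```

Emit:
carry_out --squeeze 30 --steps '[{"jaw": 1, "slide": [-1, -0.7, 15], "rot": [0, 0, 0]}, {"jaw": 1, "slide": [0, 0, 25], "rot": [0, 0, 0]}, {"jaw": 1, "slide": [0, 0, 25], "rot": [0, 0, 0]}, {"jaw": 1, "slide": [0, 0, 15], "rot": [0, 0, 0]}, {"jaw": 1, "slide": [0, 0, 5], "rot": [0, 0, 0]}, {"jaw": 1, "slide": [0, 0, 0], "rot": [0, 0, 0]}]'

```text
clock: 14.25
position: [0.5866, 0.3023, 0.1181]
eef_rot: [0.053, 0.999, 0.0, 0.0]
ft_force: [-0.2, -0.2, 0.6]
grip_width: 0.088
```

Run:
```python
from h import *
st()
c=eyes.read_camera("wrist"); save("w7",c["color"]);
```

```text
t14.25 pos [0.5866 0.3023 0.1181] x [-0.994  0.107 -0.001] y [0.107 0.994 0.   ] z [ 0.001  0.    -1.   ] F [-0.2 -0.2  0.6] g 0.0880
```

View pics/w7.png

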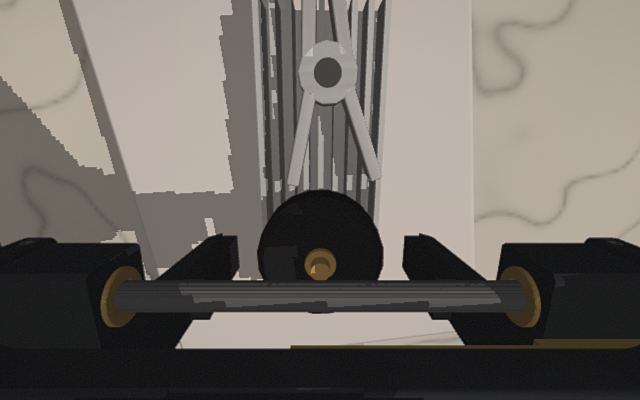

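Emit:
carry_out --steps '[{"jaw": 1, "slide": [1, 0, 3], "rot": [0, 0, 0]}, {"jaw": 1, "slide": [0, 0, 2], "rot": [0, 0, 0]}, {"jaw": 0.85, "slide": [0, 0, 0], "rot": [0, 0, 0]}, {"jaw": 0.75, "slide": [0, 0, 0], "rot": [0, 0, 0]}, {"jaw": 0.6, "slide": [0, 0, 0], "rot": [0, 0, 0]}, {"jaw": 0.5, "slide": [0, 0, 0], "rot": [0, 0, 0]}, {"jaw": 0.5, "slide": [0, 0, 0], "rot": [0, 0, 0]}]'

```text
clock: 15.18
position: [0.5854, 0.3024, 0.1128]
eef_rot: [0.053, 0.999, 0.0, 0.0]
ft_force: [0.3, -0.7, 0.7]
grip_width: 0.0632
```

Emit:
carry_out --steps '[{"jaw": 0.3, "slide": [0, 0, 0], "rot": [0, 0, 0]}, {"jaw": 0.3, "slide": [0, 0, -3], "rot": [0, 0, 0]}, {"jaw": 0.3, "slide": [0, 0, -7], "rot": [0, 0, 0]}, {"jaw": 0.3, "slide": [0, 0, -15], "rot": [0, 0, 0]}, {"jaw": 0.3, "slide": [0, 0, -25], "rot": [0, 0, 0]}, {"jaw": 0.3, "slide": [0, 0, -35], "rot": [0, 0, 0]}, {"jaw": 0.3, "slide": [0, 0, -15], "rot": [0, 0, 0]}, {"jaw": 0.3, "slide": [0, 0, 0], "rot": [0, 0, 0]}]'

```text
clock: 16.18
position: [0.5855, 0.3024, 0.2137]
eef_rot: [0.053, 0.999, 0.0, 0.001]
ft_force: [0.8, -0.0, -1.9]
grip_width: 0.063
```

Run:
```python
from h import *
st()
c=eyes.read_camera("wrist"); save("w8",c["color"]); 
c=eyes.read_camera("scene"); save("s8",c["color"],(300,80,520,240),3.5);
```

```text
t16.18 pos [0.5855 0.3024 0.2137] x [-0.994  0.106 -0.002] y [0.106 0.994 0.001] z [ 0.002  0.001 -1.   ] F [ 0.8 -0.  -1.9] g 0.0630
```

View pics/w8.png

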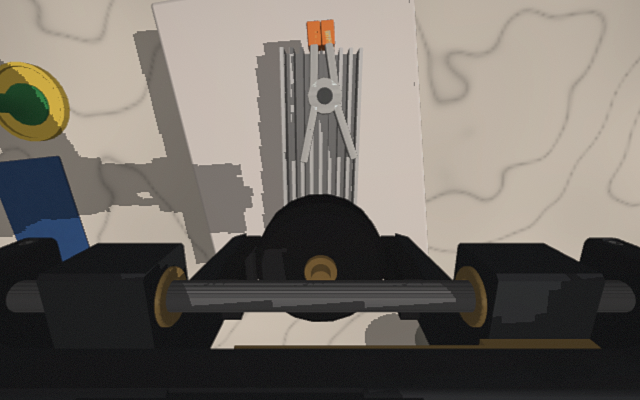

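View pics/s8.png

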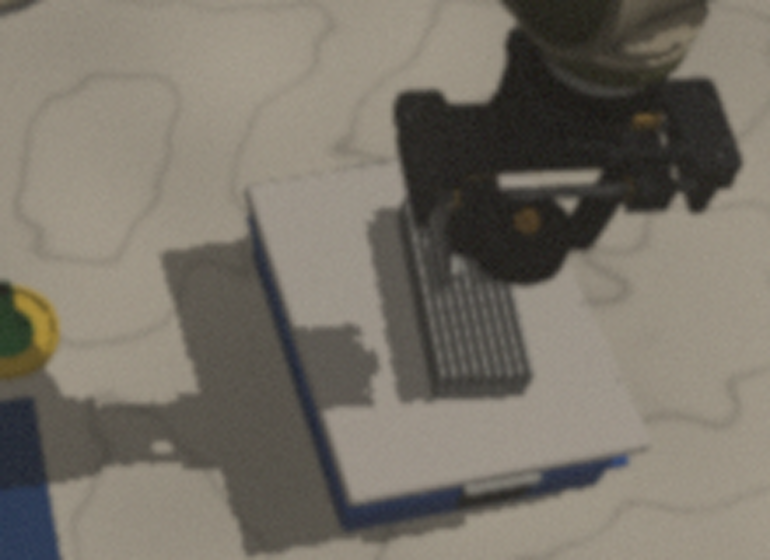

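Emit:
carry_out --steps '[{"jaw": 0.3, "slide": [-2, -15, 0], "rot": [0, 0, 0]}, {"jaw": 0.3, "slide": [-5, -31, 0], "rot": [0, 0, 0]}, {"jaw": 0.3, "slide": [-5, -31, 0], "rot": [0, 0, 0]}, {"jaw": 0.3, "slide": [-5, -31, 0], "rot": [0, 0, 0]}, {"jaw": 0.3, "slide": [-5, -31, 0], "rot": [0, 0, 0]}, {"jaw": 0.3, "slide": [-5, -31, 0], "rot": [0, 0, 0]}, {"jaw": 0.3, "slide": [-5, -31, 0], "rot": [0, 0, 0]}, {"jaw": 0.3, "slide": [-5, -31, 0], "rot": [0, 0, 0]}, {"jaw": 0.3, "slide": [-5, -31, 0], "rot": [0, 0, 0]}, {"jaw": 0.3, "slide": [-5, -31, 0], "rot": [0, 0, 0]}, {"jaw": 0.3, "slide": [-5, -31, 0], "rot": [0, 0, 0]}, {"jaw": 0.3, "slide": [-5, -31, 0], "rot": [0, 0, 0]}, {"jaw": 0.3, "slide": [-5, -31, 0], "rot": [0, 0, 0]}, {"jaw": 0.3, "slide": [-5, -31, 0], "rot": [0, 0, 0]}, {"jaw": 0.3, "slide": [-5, -31, 0], "rot": [0, 0, 0]}, {"jaw": 0.3, "slide": [-5, -31, 0], "rot": [0, 0, 0]}, {"jaw": 0.3, "slide": [-5, -31, 0], "rot": [0, 0, 0]}, {"jaw": 0.3, "slide": [-5, -31, 0], "rot": [0, 0, 0]}, {"jaw": 0.3, "slide": [-2, -17, 0], "rot": [0, 0, 0]}, {"jaw": 0.3, "slide": [0, 0, 0], "rot": [0, 0, 0]}]'

```text
clock: 18.77
position: [0.6138, -0.2638, 0.212]
eef_rot: [0.054, 0.999, 0.0, -0.0]
ft_force: [0.7, 0.3, -1.4]
grip_width: 0.0628
```

Run:
```python
from h import *
st()
c=eyes.read_camera("wrist"); save("w9",c["color"]);
```

```text
t18.77 pos [ 0.6138 -0.2638  0.212 ] x [-0.994  0.108  0.001] y [0.108 0.994 0.001] z [-0.001  0.001 -1.   ] F [ 0.7  0.3 -1.4] g 0.0628
```

View pics/w9.png

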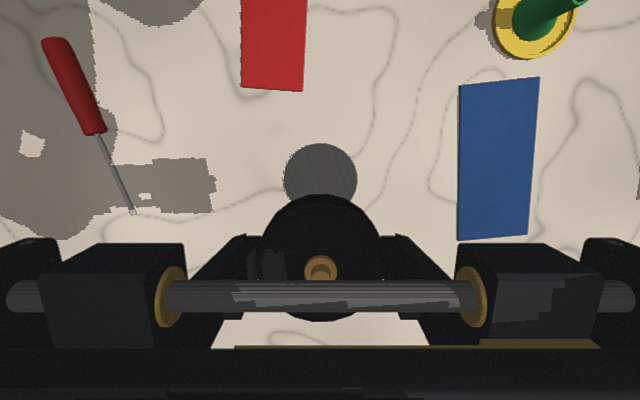

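Emit:
carry_out --steps '[{"jaw": 0.3, "slide": [-1, 0, 15], "rot": [0, 0, 0]}, {"jaw": 0.3, "slide": [0, 0, 30], "rot": [0, 0, 0]}, {"jaw": 0.3, "slide": [0, 0, 35], "rot": [0, 0, 0]}, {"jaw": 0.3, "slide": [0, 0, 35], "rot": [0, 0, 0]}, {"jaw": 0.3, "slide": [0, 0, 35], "rot": [0, 0, 0]}, {"jaw": 0.3, "slide": [0, 0, 25], "rot": [0, 0, 0]}, {"jaw": 0.3, "slide": [0, 0, 12], "rot": [0, 0, 0]}, {"jaw": 0.3, "slide": [0, 0, 0], "rot": [0, 0, 0]}, {"jaw": 0.3, "slide": [0, 0, 0], "rot": [0, 0, 0]}]'

```text
clock: 19.95
position: [0.6158, -0.2631, 0.0269]
eef_rot: [0.053, 0.999, -0.001, 0.001]
ft_force: [-0.2, -0.1, -1.3]
grip_width: 0.0632
```

Run:
```python
from h import *
st()
c=eyes.read_camera("wrist"); save("w10",c["color"]); 
h,s,v=cv2.split(hsv(c));
```

```text
t19.95 pos [ 0.6158 -0.2631  0.0269] x [-0.994  0.106 -0.002] y [ 0.106  0.994 -0.001] z [ 0.002 -0.001 -1.   ] F [-0.2 -0.1 -1.3] g 0.0632
```

View pics/w10.png

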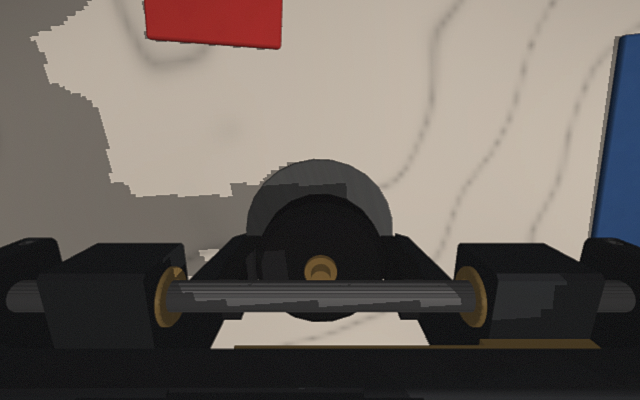

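Well aligned. Lower the last ~20 mm.

Emit:
carry_out --steps '[{"jaw": 0.3, "slide": [0.5, 0, 10], "rot": [0, 0, 0]}, {"jaw": 0.3, "slide": [0, 0, 6], "rot": [0, 0, 0]}, {"jaw": 0.3, "slide": [0, 0, 2], "rot": [0, 0, 0]}, {"jaw": 0.3, "slide": [0, 0, 0], "rot": [0, 0, 0]}, {"jaw": 0.3, "slide": [0, 0, 1], "rot": [0, 0, 0]}, {"jaw": 0.3, "slide": [0, 0, 0], "rot": [0, 0, 0]}]'

```text
clock: 20.75
position: [0.6149, -0.263, 0.0069]
eef_rot: [0.053, 0.999, -0.0, 0.0]
ft_force: [-0.2, -0.2, -1.0]
grip_width: 0.0629
```

Emit:
carry_out --steps '[{"jaw": 0.3, "slide": [0, 0, 0.5], "rot": [0, 0, 0]}, {"jaw": 0.3, "slide": [0, 0, 0], "rot": [0, 0, 0]}, {"jaw": 0.76, "slide": [0, 0, 0], "rot": [0, 0, 0]}, {"jaw": 0.85, "slide": [0, 0, 0], "rot": [0, 0, 0]}, {"jaw": 1.0, "slide": [0, 0, 0], "rot": [0, 0, 0]}, {"jaw": 1.0, "slide": [0, 0, 0], "rot": [0, 0, 0]}, {"jaw": 1.0, "slide": [0, 0, -15], "rot": [0, 0, 0]}, {"jaw": 1.0, "slide": [0, 0, -35], "rot": [0, 0, 0]}, {"jaw": 1.0, "slide": [0, 0, -40], "rot": [0, 0, 0]}, {"jaw": 1.0, "slide": [0, 0, -40], "rot": [0, 0, 0]}, {"jaw": 1.0, "slide": [0, 0, -40], "rot": [0, 0, 0]}, {"jaw": 1.0, "slide": [0, 0, -35], "rot": [0, 0, 0]}, {"jaw": 1.0, "slide": [0, 0, 0], "rot": [0, 0, 0]}]'

```text
clock: 22.38
position: [0.6155, -0.2633, 0.2154]
eef_rot: [0.053, 0.999, -0.002, 0.003]
ft_force: [0.4, 0.4, 0.0]
grip_width: 0.0881
```

Run:
```python
from h import *
st()
c=eyes.read_camera("wrist"); save("w11",c["color"]);
```

```text
t22.38 pos [ 0.6155 -0.2633  0.2154] x [-0.994  0.106 -0.006] y [ 0.106  0.994 -0.003] z [ 0.006 -0.004 -1.   ] F [0.4 0.4 0. ] g 0.0881
```

View pics/w11.png

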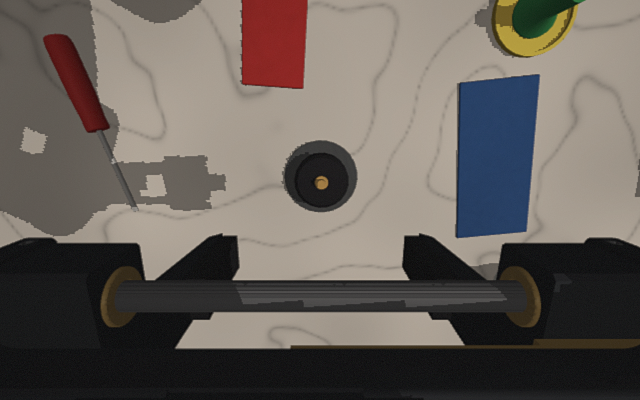

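Run:
```python
from h import *
c=eyes.read_camera("wrist"); g=cv2.cvtColor(c["color"],cv2.COLOR_BGR2GRAY); h,s,v=cv2.split(hsv(c))
def roi(m):
    m=m.astype(np.uint8); m[:130]=0;m[225:]=0;m[:,:275]=0;m[:,370:]=0; return m
for n,m,z in(("disc",roi(v<95),.004),("ant",roi(v<38),.022)):
    ct=big(cv2.morphologyEx(m,cv2.MORPH_OPEN,np.ones((3,3))))[0]; w=ray(c,ct[:,0],z)[:,:2].astype(np.float32)*1000; print(n,cv2.minAreaRect(w))
print("stud",ray(c,(321.5,182.5),.036))
```

```text
disc ((615.3400268554688, -263.75018310546875), (89.47708129882812, 87.90034484863281), 83.89976501464844)
ant ((615.643798828125, -263.1205749511719), (63.069305419921875, 63.84661865234375), 83.91360473632812)
stud [[ 0.61405555 -0.26121573  0.036     ]]
```

Emit:
carry_out --steps '[{"jaw": 1, "slide": [5, 16, 0], "rot": [0, 0, 0]}, {"jaw": 1, "slide": [10, 32, 0], "rot": [0, 0, 0]}, {"jaw": 1, "slide": [10, 32, 0], "rot": [0, 0, 0]}, {"jaw": 1, "slide": [10, 32, 0], "rot": [0, 0, 0]}, {"jaw": 1, "slide": [10, 32, 0], "rot": [0, 0, 0]}, {"jaw": 1, "slide": [10, 32, 0], "rot": [0, 0, 0]}, {"jaw": 1, "slide": [10, 32, 0], "rot": [0, 0, 0]}, {"jaw": 1, "slide": [10, 32, 0], "rot": [0, 0, 0]}, {"jaw": 1, "slide": [10, 32, 0], "rot": [0, 0, 0]}, {"jaw": 1, "slide": [10, 32, 0], "rot": [0, 0, 0]}, {"jaw": 1, "slide": [10, 32, 0], "rot": [0, 0, 0]}, {"jaw": 1, "slide": [10, 32, 0], "rot": [0, 0, 0]}, {"jaw": 1, "slide": [10, 32, 0], "rot": [0, 0, 0]}, {"jaw": 1, "slide": [10, 32, 0], "rot": [0, 0, 0]}, {"jaw": 1, "slide": [10, 32, 0], "rot": [0, 0, 0]}, {"jaw": 1, "slide": [10, 32, 0], "rot": [0, 0, 0]}, {"jaw": 1, "slide": [10, 32, 0], "rot": [0, 0, 0]}, {"jaw": 1, "slide": [10, 32, 0], "rot": [0, 0, 0]}, {"jaw": 1, "slide": [0, 2, 0], "rot": [0, 0, -3.3]}, {"jaw": 0.7, "slide": [0, 0, 0], "rot": [0, 0, 0]}]'

```text
clock: 24.98
position: [0.4995, 0.3151, 0.2104]
eef_rot: [0.024, 1.0, -0.0, -0.001]
ft_force: [0.9, -0.5, -0.8]
grip_width: 0.0802
```

Run:
```python
from h import *
st()
c=eyes.read_camera("wrist"); save("w12",c["color"]);
```

```text
t24.98 pos [0.4995 0.3151 0.2104] x [-0.999  0.048  0.002] y [ 0.048  0.999 -0.001] z [-0.002 -0.001 -1.   ] F [ 0.9 -0.5 -0.8] g 0.0802
```

View pics/w12.png

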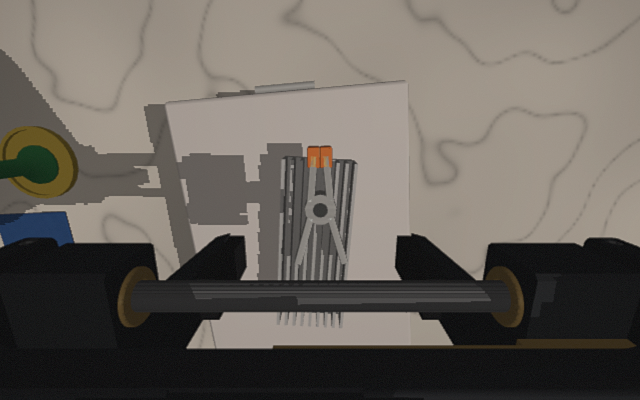

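Run:
```python
from h import *
c=eyes.read_camera("wrist"); stack(c,None,(320,210),(320,157)); print(ray(c,(320,210),.119))
```

```text
barrel [[0.5024 0.3147 0.128 ]]
jaw [[0.4601 0.3168 0.124 ]]
[[0.50502237 0.31459355 0.119     ]]
```

Emit:
carry_out --squeeze 30 --steps '[{"jaw": 0.55, "slide": [-2.5, 0, 20], "rot": [0, 0, 0]}, {"jaw": 0.55, "slide": [0, 0, 30], "rot": [0, 0, 0]}, {"jaw": 0.55, "slide": [0, 0, 28], "rot": [0, 0, 0]}, {"jaw": 0.55, "slide": [0, 0, 10], "rot": [0, 0, 0]}, {"jaw": 0.55, "slide": [0, 0, 4], "rot": [0, 0, 0]}, {"jaw": 0.55, "slide": [0, 0, 0], "rot": [0, 0, 0]}]'

```text
clock: 25.82
position: [0.5035, 0.3144, 0.1199]
eef_rot: [0.025, 1.0, 0.0, 0.001]
ft_force: [-1.2, 0.8, 0.3]
grip_width: 0.0484
```

Run:
```python
from h import *
st()
c=eyes.read_camera("wrist"); save("w13",c["color"]);
```

```text
t25.82 pos [0.5035 0.3144 0.1199] x [-0.999  0.049 -0.001] y [0.049 0.999 0.   ] z [ 0.001  0.    -1.   ] F [-1.2  0.8  0.3] g 0.0484
```

View pics/w13.png

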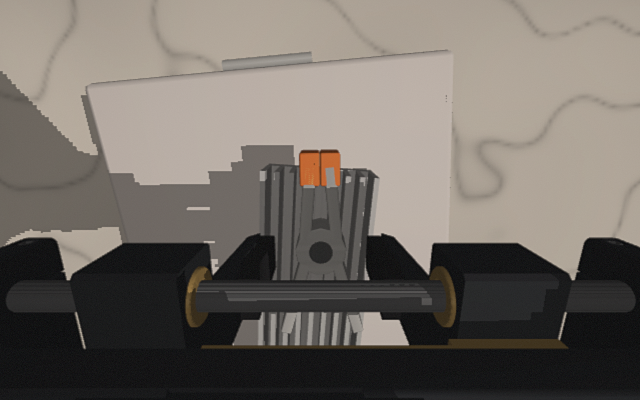

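Emit:
carry_out --steps '[{"jaw": 0.55, "slide": [1, 0, 4.5], "rot": [0, 0, 0]}, {"jaw": 0.55, "slide": [0, 0, 2], "rot": [0, 0, 0]}, {"jaw": 0.4, "slide": [0, 0, 0], "rot": [0, 0, 0]}, {"jaw": 0.25, "slide": [0, 0, 0], "rot": [0, 0, 0]}, {"jaw": 0.1, "slide": [0, 0, 0], "rot": [0, 0, 0]}, {"jaw": 0.1, "slide": [0, 0, 0], "rot": [0, 0, 0]}, {"jaw": 0.1, "slide": [0, 0, 0], "rot": [0, 0, 0]}]'

```text
clock: 26.75
position: [0.5023, 0.3144, 0.1129]
eef_rot: [0.025, 1.0, 0.0, 0.0]
ft_force: [-0.7, 0.2, 0.1]
grip_width: 0.0251
```

Emit:
carry_out --steps '[{"jaw": 0.1, "slide": [0, 0, -3], "rot": [0, 0, 0]}, {"jaw": 0.1, "slide": [0, 0, -7], "rot": [0, 0, 0]}, {"jaw": 0.1, "slide": [0, 0, -15], "rot": [0, 0, 0]}, {"jaw": 0.1, "slide": [0, 0, -25], "rot": [0, 0, 0]}, {"jaw": 0.1, "slide": [0, 0, -35], "rot": [0, 0, 0]}, {"jaw": 0.1, "slide": [0, 0, -15], "rot": [0, 0, 0]}, {"jaw": 0.1, "slide": [0, 0, 0], "rot": [0, 0, 0]}]'

```text
clock: 27.62
position: [0.5023, 0.3145, 0.2135]
eef_rot: [0.025, 1.0, 0.0, 0.001]
ft_force: [0.3, 0.2, -1.8]
grip_width: 0.0252
```

Run:
```python
from h import *
st()
c=eyes.read_camera("wrist"); save("w14",c["color"]);
```

```text
t27.62 pos [0.5023 0.3145 0.2135] x [-0.999  0.049 -0.002] y [0.049 0.999 0.001] z [ 0.002  0.001 -1.   ] F [ 0.3  0.2 -1.8] g 0.0252
```

View pics/w14.png

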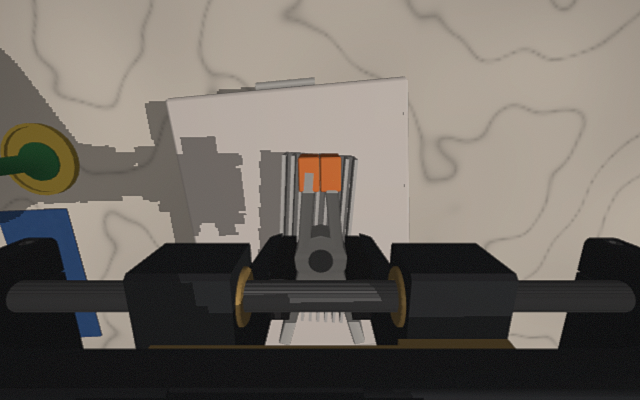

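Emit:
carry_out --steps '[{"jaw": 0.1, "slide": [1, -18, 0], "rot": [0, 0, 0]}, {"jaw": 0.1, "slide": [1.3, -32, 0], "rot": [0, 0, 0]}, {"jaw": 0.1, "slide": [1.3, -32, 0], "rot": [0, 0, 0]}, {"jaw": 0.1, "slide": [1.3, -32, 0], "rot": [0, 0, 0]}, {"jaw": 0.1, "slide": [1.3, -32, 0], "rot": [0, 0, 0]}, {"jaw": 0.1, "slide": [1.3, -32, 0], "rot": [0, 0, 0]}, {"jaw": 0.1, "slide": [1.3, -32, 0], "rot": [0, 0, 0]}, {"jaw": 0.1, "slide": [1.3, -32, 0], "rot": [0, 0, 0]}, {"jaw": 0.1, "slide": [1.3, -32, 0], "rot": [0, 0, 0]}, {"jaw": 0.1, "slide": [1.3, -32, 0], "rot": [0, 0, 0]}, {"jaw": 0.1, "slide": [1.3, -32, 0], "rot": [0, 0, 0]}, {"jaw": 0.1, "slide": [1.3, -32, 0], "rot": [0, 0, 0]}, {"jaw": 0.1, "slide": [1.3, -32, 0], "rot": [0, 0, 0]}, {"jaw": 0.1, "slide": [1.3, -32, 0], "rot": [0, 0, 0]}, {"jaw": 0.1, "slide": [1.3, -32, 0], "rot": [0, 0, 0]}, {"jaw": 0.1, "slide": [1.3, -32, 0], "rot": [0, 0, 0]}, {"jaw": 0.1, "slide": [1.3, -32, 0], "rot": [0, 0, 0]}, {"jaw": 0.1, "slide": [1.3, -32, 0], "rot": [0, 0, 0]}, {"jaw": 0.1, "slide": [1.3, -32, 0], "rot": [0, 0, 0]}, {"jaw": 0.1, "slide": [0, -18, 0], "rot": [0, 0, 0]}]'

```text
clock: 30.18
position: [0.4465, -0.297, 0.2118]
eef_rot: [0.025, 1.0, 0.001, -0.001]
ft_force: [-0.6, -0.1, -1.3]
grip_width: 0.0252
```

Emit:
carry_out --steps '[{"jaw": 0.1, "slide": [0, 0, 0], "rot": [0, 0, 4]}, {"jaw": 0.1, "slide": [0, 0, 0], "rot": [0, 0, 3.3]}, {"jaw": 0.1, "slide": [0, 0, 20], "rot": [0, 0, 0]}, {"jaw": 0.1, "slide": [0, 0, 40], "rot": [0, 0, 0]}, {"jaw": 0.1, "slide": [0, 0, 40], "rot": [0, 0, 0]}, {"jaw": 0.1, "slide": [0, 0, 40], "rot": [0, 0, 0]}, {"jaw": 0.1, "slide": [0, 0, 20], "rot": [0, 0, 0]}, {"jaw": 0.1, "slide": [0, 0, 0], "rot": [0, 0, 0]}, {"jaw": 0.1, "slide": [0, 0, 0], "rot": [0, 0, 0]}]'

```text
clock: 31.3
position: [0.4479, -0.2959, 0.0536]
eef_rot: [0.088, 0.996, -0.0, 0.0]
ft_force: [0.5, -0.2, -1.1]
grip_width: 0.025
```

Run:
```python
from h import *
st()
c=eyes.read_camera("wrist"); save("w15",c["color"]);
```

```text
t31.30 pos [ 0.4479 -0.2959  0.0536] x [-0.984  0.176 -0.001] y [ 0.176  0.984 -0.001] z [ 0.001 -0.001 -1.   ] F [ 0.5 -0.2 -1.1] g 0.0250
```

View pics/w15.png

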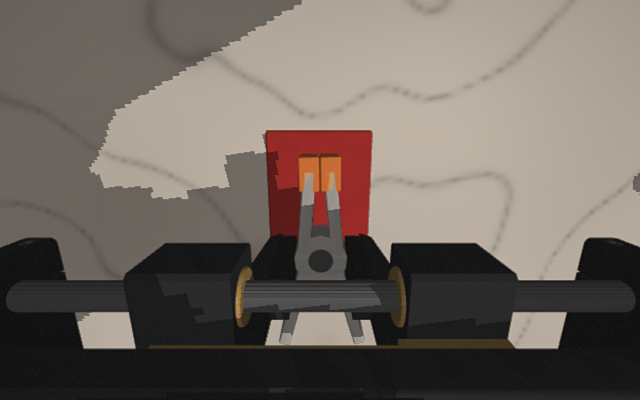

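Aligned. Lower from 0.0536 to 0.007 and release.

Emit:
carry_out --steps '[{"jaw": 0.1, "slide": [1, 0, 20], "rot": [0, 0, 0]}, {"jaw": 0.1, "slide": [0, 0, 15], "rot": [0, 0, 0]}, {"jaw": 0.1, "slide": [0, 0, 7], "rot": [0, 0, 0]}, {"jaw": 0.1, "slide": [0, 0, 3], "rot": [0, 0, 0]}, {"jaw": 0.1, "slide": [0, 0, 0], "rot": [0, 0, 0]}, {"jaw": 0.1, "slide": [0, 0, 0], "rot": [0, 0, 0]}]'

```text
clock: 32.1
position: [0.4469, -0.2956, 0.0081]
eef_rot: [0.088, 0.996, -0.0, 0.0]
ft_force: [-0.1, -0.3, -1.2]
grip_width: 0.0252
```

Emit:
carry_out --steps '[{"jaw": 0.1, "slide": [0, 0, 1], "rot": [0, 0, 0]}, {"jaw": 0.1, "slide": [0, 0, 0.3], "rot": [0, 0, 0]}, {"jaw": 0.35, "slide": [0, 0, 0], "rot": [0, 0, 0]}, {"jaw": 0.5, "slide": [0, 0, 0], "rot": [0, 0, 0]}, {"jaw": 0.55, "slide": [0, 0, 0], "rot": [0, 0, 0]}, {"jaw": 0.55, "slide": [0, 0, -15], "rot": [0, 0, 0]}, {"jaw": 0.6, "slide": [0, 0, -35], "rot": [0, 0, 0]}, {"jaw": 0.8, "slide": [0, 0, -40], "rot": [0, 0, 0]}, {"jaw": 1.0, "slide": [0, 0, -40], "rot": [0, 0, 0]}, {"jaw": 1.0, "slide": [0, 0, -40], "rot": [0, 0, 0]}, {"jaw": 1.0, "slide": [0, 0, -40], "rot": [0, 0, 0]}, {"jaw": 1.0, "slide": [0, 0, 0], "rot": [0, 0, 0]}]'

```text
clock: 33.6
position: [0.4474, -0.296, 0.2202]
eef_rot: [0.088, 0.996, -0.002, 0.003]
ft_force: [-0.7, -0.3, -0.3]
grip_width: 0.0878
```

Run:
```python
from h import *
st()
c=eyes.read_camera("wrist"); save("w16",c["color"]); 
c=eyes.read_camera("top"); save("t16",c["color"],(120,150,320,310),4);
```

```text
t33.60 pos [ 0.4474 -0.296   0.2202] x [-0.984  0.176 -0.006] y [ 0.176  0.984 -0.004] z [ 0.005 -0.005 -1.   ] F [-0.7 -0.3 -0.3] g 0.0878
```

View pics/w16.png

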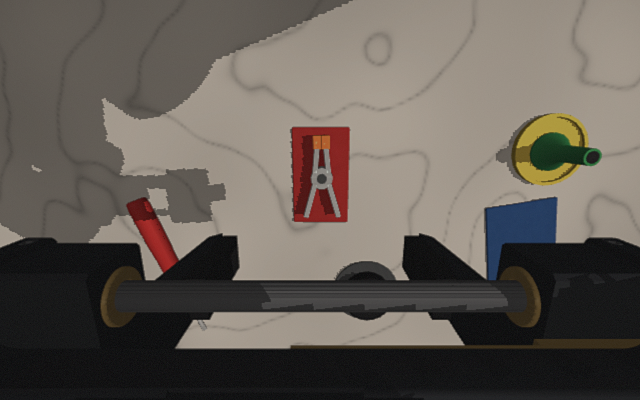

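View pics/t16.png

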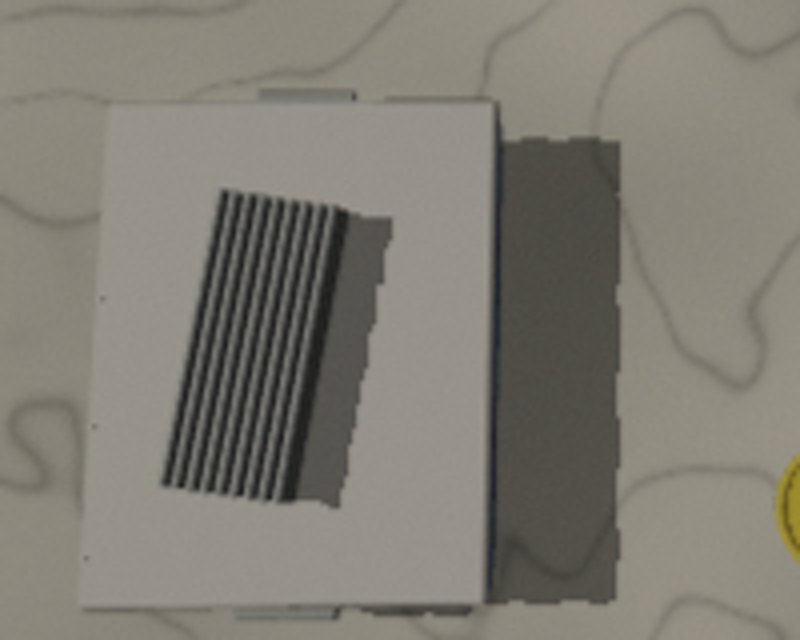

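Emit:
carry_out --steps '[{"jaw": 1, "slide": [-2, 22, -4], "rot": [0, 0, 0]}, {"jaw": 1, "slide": [-2.4, 33, -4], "rot": [0, 0, 0]}, {"jaw": 1, "slide": [-2.4, 33, -4], "rot": [0, 0, 0]}, {"jaw": 1, "slide": [-2.4, 33, -4], "rot": [0, 0, 0]}, {"jaw": 1, "slide": [-2.4, 33, -4], "rot": [0, 0, 0]}, {"jaw": 1, "slide": [-2.4, 33, -4], "rot": [0, 0, 0]}, {"jaw": 1, "slide": [-2.4, 33, -4], "rot": [0, 0, 0]}, {"jaw": 1, "slide": [-2.4, 33, -4], "rot": [0, 0, 0]}, {"jaw": 1, "slide": [-2.4, 33, -4], "rot": [0, 0, 0]}, {"jaw": 1, "slide": [-2.4, 33, -4], "rot": [0, 0, 0]}, {"jaw": 1, "slide": [-2.4, 33, -4], "rot": [0, 0, 0]}, {"jaw": 1, "slide": [-2.4, 33, -4], "rot": [0, 0, 0]}, {"jaw": 1, "slide": [-2.4, 33, -4], "rot": [0, 0, 0]}, {"jaw": 1, "slide": [-2.4, 33, -4], "rot": [0, 0, 0]}, {"jaw": 1, "slide": [-2.4, 33, -4], "rot": [0, 0, 0]}, {"jaw": 1, "slide": [-2.4, 33, -4], "rot": [0, 0, 0]}, {"jaw": 1, "slide": [-2.4, 33, -4], "rot": [0, 0, 0]}, {"jaw": 1, "slide": [-2.4, 33, -4], "rot": [0, 0, 0]}, {"jaw": 1, "slide": [-2.4, 33, -4], "rot": [0, 0, -4]}, {"jaw": 1, "slide": [0, 0, 0], "rot": [0, 0, 0]}]'

```text
clock: 36.2
position: [0.5984, 0.3057, 0.2912]
eef_rot: [0.052, 0.999, -0.0, -0.001]
ft_force: [1.1, -0.1, -0.1]
grip_width: 0.0876
```

Run:
```python
from h import *
st()
c=eyes.read_camera("wrist"); save("w17",c["color"]);  save("w17z",c["color"],(260,50,380,240),3)
```

```text
t36.20 pos [0.5984 0.3057 0.2912] x [-0.995  0.103  0.002] y [ 0.103  0.995 -0.   ] z [-0.002 -0.    -1.   ] F [ 1.1 -0.1 -0.1] g 0.0876
```

View pics/w17.png

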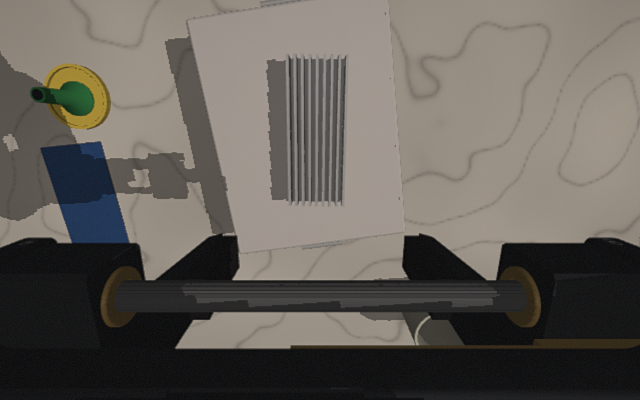

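View pics/w17z.png

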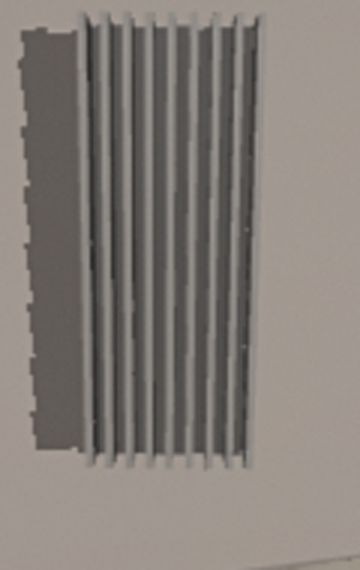

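Run:
```python
from h import *
c=eyes.read_camera("wrist")
z=np.array([(78,14),(267,16),(254,467),(86,466)],float)/3+np.array([260,50])-.33
P=ray(c,z,.11)[:,:2]*1000; print(P.round(1),P.mean(0)); 
for i in range(4): print(np.linalg.norm(P[i]-P[(i+1)%4]).round(1),end=" ")
d=(P[2]+P[3]-P[0]-P[1]); print(np.degrees(np.arctan2(d[1],d[0])))
t=eyes.read_camera("top")
z=np.array([(222,190),(335,207),(282,500),(163,486)],float)/4+np.array([120,150])-.38
P=ray(t,z,.11)[:,:2]*1000; print(P.round(1),P.mean(0)); 
for i in range(4): print(np.linalg.norm(P[i]-P[(i+1)%4]).round(1),end=" ")
d=(P[0]+P[1]-P[2]-P[3]); print(np.degrees(np.arctan2(d[1],d[0])))
```

```text
[[462.1 283.8]
 [469.5 347.4]
 [627.1 329.6]
 [619.9 265.3]] [544.65782344 306.52192626]
64.1 158.6 64.7 158.8 -6.547795620127674
[[625.7 327.9]
 [618.2 266.8]
 [462.7 282.9]
 [468.2 345.1]] [543.70630772 305.68795392]
61.6 156.4 62.5 158.4 -6.051105312098817
```

Emit:
carry_out --squeeze 55 --steps '[{"jaw": 1, "slide": [12, -1, 0], "rot": [0, 0, 0.4]}, {"jaw": 1, "slide": [20, -2, 10], "rot": [0, 0, 0]}, {"jaw": 1, "slide": [20, -2, 20], "rot": [0, 0, 0]}, {"jaw": 1, "slide": [2, 0, 35], "rot": [0, 0, 0]}, {"jaw": 1, "slide": [0, 0, 40], "rot": [0, 0, 0]}, {"jaw": 1, "slide": [0, 0, 35], "rot": [0, 0, 0]}, {"jaw": 1, "slide": [0, 0, 28], "rot": [0, 0, 0]}, {"jaw": 1, "slide": [0, 0, 0], "rot": [0, 0, 0]}, {"jaw": 1, "slide": [0, 0, 0], "rot": [0, 0, 0]}]'

```text
clock: 37.48
position: [0.5457, 0.3038, 0.1259]
eef_rot: [0.057, 0.998, 0.0, 0.001]
ft_force: [-0.1, 0.4, -0.6]
grip_width: 0.0878
```

Run:
```python
from h import *
st()
c=eyes.read_camera("wrist"); save("w18",c["color"])
```

```text
t37.48 pos [0.5457 0.3038 0.1259] x [-0.993  0.114 -0.002] y [0.114 0.993 0.001] z [ 0.002  0.001 -1.   ] F [-0.1  0.4 -0.6] g 0.0878
```

View pics/w18.png

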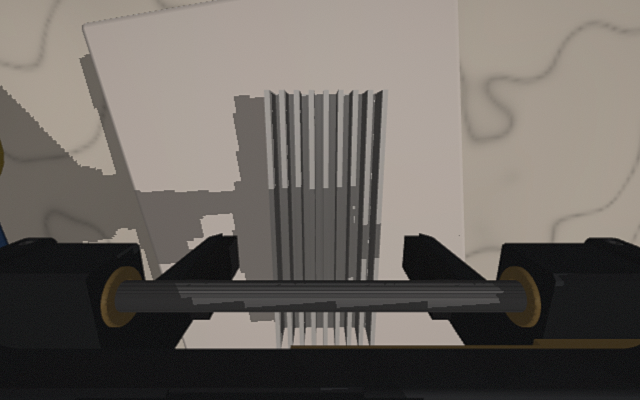

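Emit:
carry_out --steps '[{"jaw": 1, "slide": [1.5, 2.2, 10], "rot": [0, 0, 0]}, {"jaw": 1, "slide": [0, 0, 18], "rot": [0, 0, 0]}, {"jaw": 1, "slide": [0, 0, 8], "rot": [0, 0, 0]}, {"jaw": 1, "slide": [0, 0, 4], "rot": [0, 0, 0]}, {"jaw": 1, "slide": [0, 0, 0], "rot": [0, 0, 0]}, {"jaw": 1, "slide": [0, 0, 0], "rot": [0, 0, 0]}]'

```text
clock: 38.28
position: [0.5442, 0.3065, 0.085]
eef_rot: [0.057, 0.998, 0.0, 0.0]
ft_force: [-1.0, 0.3, 0.9]
grip_width: 0.0879
```

Emit:
carry_out --steps '[{"jaw": 0.85, "slide": [0, 0, 0], "rot": [0, 0, 0]}, {"jaw": 0.75, "slide": [0, 0, 0], "rot": [0, 0, 0]}, {"jaw": 0.6, "slide": [0, 0, 0], "rot": [0, 0, 0]}, {"jaw": 0.4, "slide": [0, 0, 0], "rot": [0, 0, 0]}, {"jaw": 0.3, "slide": [0, 0, 0], "rot": [0, 0, 0]}, {"jaw": 0.3, "slide": [0, 0, 0], "rot": [0, 0, 0]}, {"jaw": 0.3, "slide": [0, 0, -3], "rot": [0, 0, 0]}, {"jaw": 0.3, "slide": [0, 0, -6], "rot": [0, 0, 0]}, {"jaw": 0.3, "slide": [0, 0, 0], "rot": [0, 0, 0]}]'

```text
clock: 39.4
position: [0.5441, 0.3064, 0.0938]
eef_rot: [0.057, 0.998, 0.0, 0.0]
ft_force: [0.4, 0.1, -3.0]
grip_width: 0.0637
```

Run:
```python
from h import *
st()
c=eyes.read_camera("wrist"); save("w19",c["color"])
c=eyes.read_camera("scene"); save("s19",c["color"],(300,80,520,240),3.5)
```

```text
t39.40 pos [0.5441 0.3064 0.0938] x [-0.994  0.113 -0.001] y [0.113 0.994 0.   ] z [ 0.001  0.    -1.   ] F [ 0.4  0.1 -3. ] g 0.0637
```

View pics/w19.png

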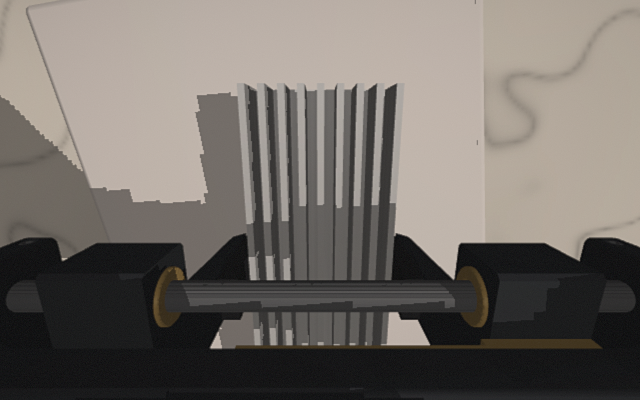

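View pics/s19.png

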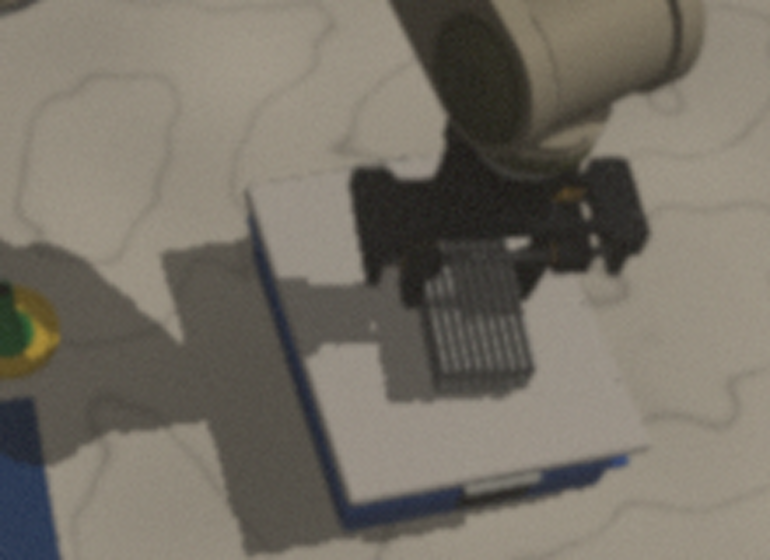

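Emit:
carry_out --steps '[{"jaw": 0.3, "slide": [0, 0, -20], "rot": [0, 0, 0]}, {"jaw": 0.3, "slide": [0, 0, -30], "rot": [0, 0, 0]}, {"jaw": 0.3, "slide": [0, 0, -30], "rot": [0, 0, 0]}, {"jaw": 0.3, "slide": [0, 0, -20], "rot": [0, 0, 0]}, {"jaw": 0.3, "slide": [-4, -13, 0], "rot": [0, 0, 0]}, {"jaw": 0.3, "slide": [-8.2, -25, 0], "rot": [0, 0, 0]}, {"jaw": 0.3, "slide": [-8.2, -25, 0], "rot": [0, 0, 0]}, {"jaw": 0.3, "slide": [-8.2, -25, 0], "rot": [0, 0, 0]}, {"jaw": 0.3, "slide": [-8.2, -25, 0], "rot": [0, 0, 0]}, {"jaw": 0.3, "slide": [-8.2, -25, 0], "rot": [0, 0, 0]}, {"jaw": 0.3, "slide": [-8.2, -25, 0], "rot": [0, 0, 0]}, {"jaw": 0.3, "slide": [-8.2, -25, 0], "rot": [0, 0, 0]}, {"jaw": 0.3, "slide": [-8.2, -25, 0], "rot": [0, 0, 0]}, {"jaw": 0.3, "slide": [-8.2, -25, 0], "rot": [0, 0, 0]}, {"jaw": 0.3, "slide": [-8.2, -25, 0], "rot": [0, 0, 0]}, {"jaw": 0.3, "slide": [-8.2, -25, 0], "rot": [0, 0, 0]}, {"jaw": 0.3, "slide": [-8.2, -25, 0], "rot": [0, 0, 0]}, {"jaw": 0.3, "slide": [-8.2, -25, 0], "rot": [0, 0, 0]}, {"jaw": 0.3, "slide": [-4, -10, 0], "rot": [0, 0, -3.3]}, {"jaw": 0.3, "slide": [0, 0, 0], "rot": [0, 0, -3.3]}]'

```text
clock: 42.0
position: [0.6177, -0.0541, 0.1916]
eef_rot: [-0.001, 1.0, 0.0, -0.001]
ft_force: [0.0, 0.1, -3.9]
grip_width: 0.0635
```

Emit:
carry_out --steps '[{"jaw": 0.3, "slide": [0, 0, 0], "rot": [0, 0, 0]}, {"jaw": 0.3, "slide": [0, 0, 20], "rot": [0, 0, 0]}, {"jaw": 0.3, "slide": [0, 0, 30], "rot": [0, 0, 0]}, {"jaw": 0.3, "slide": [0, 0, 20], "rot": [0, 0, 0]}, {"jaw": 0.3, "slide": [0, 0, 0], "rot": [0, 0, 0]}]'

```text
clock: 42.62
position: [0.6173, -0.0523, 0.1216]
eef_rot: [-0.0, 1.0, 0.001, -0.002]
ft_force: [-0.3, -0.8, -3.0]
grip_width: 0.0634
```

Run:
```python
from h import *
st()
c=eyes.read_camera("wrist"); save("w20",c["color"])
c=eyes.read_camera("scene"); save("s20",c["color"],(200,80,420,300),2.6)
```

```text
t42.62 pos [ 0.6173 -0.0523  0.1216] x [-1.    -0.     0.004] y [-0.     1.     0.001] z [-0.004  0.001 -1.   ] F [-0.3 -0.8 -3. ] g 0.0634
```

View pics/w20.png

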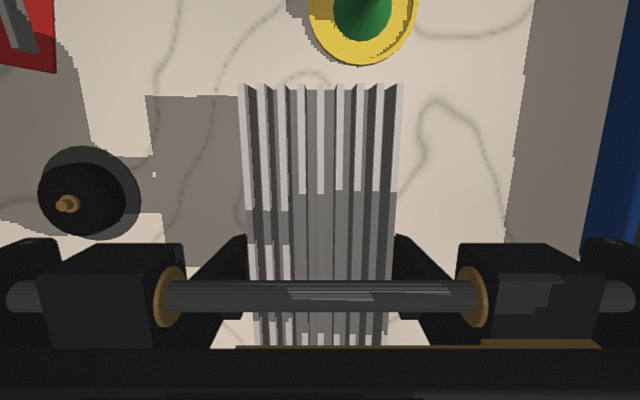

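View pics/s20.png

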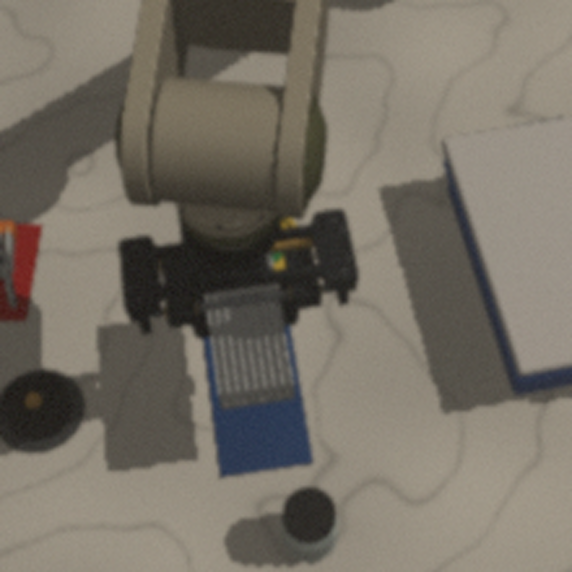

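Emit:
carry_out --steps '[{"jaw": 0.3, "slide": [-1.5, 0.8, 20], "rot": [0, 0, 0]}, {"jaw": 0.3, "slide": [0, 0, 30], "rot": [0, 0, 0]}, {"jaw": 0.3, "slide": [0, 0, 25], "rot": [0, 0, 0]}, {"jaw": 0.3, "slide": [0, 0, 15], "rot": [0, 0, 0]}, {"jaw": 0.3, "slide": [0, 0, 0], "rot": [0, 0, 0]}, {"jaw": 0.3, "slide": [0, 0, 0], "rot": [0, 0, 0]}]'

```text
clock: 43.48
position: [0.6206, -0.0517, 0.0347]
eef_rot: [-0.001, 1.0, -0.0, 0.001]
ft_force: [-0.1, 0.2, -3.9]
grip_width: 0.0635
```

Run:
```python
from h import *
st()
c=eyes.read_camera("wrist"); save("w21",c["color"])
```

```text
t43.48 pos [ 0.6206 -0.0517  0.0347] x [-1.    -0.001 -0.002] y [-0.001  1.    -0.001] z [ 0.002 -0.001 -1.   ] F [-0.1  0.2 -3.9] g 0.0635
```

View pics/w21.png

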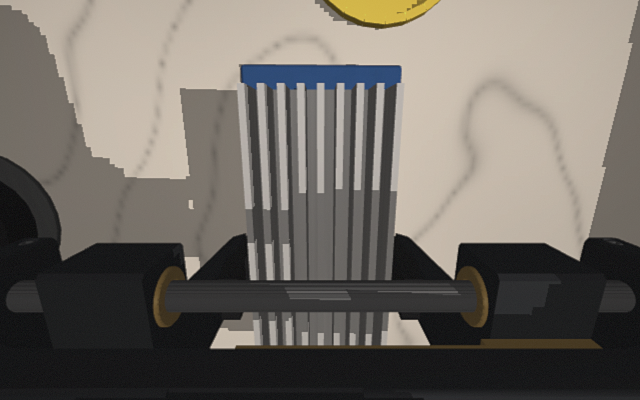

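Emit:
carry_out --steps '[{"jaw": 0.3, "slide": [1, 0, 12], "rot": [0, 0, 0]}, {"jaw": 0.3, "slide": [0, 0, 7], "rot": [0, 0, 0]}, {"jaw": 0.3, "slide": [0, 0, 3], "rot": [0, 0, 0]}, {"jaw": 0.3, "slide": [0, 0, 1.5], "rot": [0, 0, 0]}, {"jaw": 0.3, "slide": [0, 0, 0], "rot": [0, 0, 0]}, {"jaw": 0.3, "slide": [0, 0, 0], "rot": [0, 0, 0]}]'

```text
clock: 44.28
position: [0.619, -0.0516, 0.0102]
eef_rot: [-0.001, 1.0, -0.0, 0.0]
ft_force: [1.0, -0.8, -3.8]
grip_width: 0.0636
```

Emit:
carry_out --steps '[{"jaw": 0.3, "slide": [0, 0, 1], "rot": [0, 0, 0]}, {"jaw": 0.3, "slide": [0, 0, 0], "rot": [0, 0, 0]}, {"jaw": 0.3, "slide": [0, 0, 0], "rot": [0, 0, 0]}]'

```text
clock: 44.65
position: [0.6189, -0.0515, 0.009]
eef_rot: [-0.001, 1.0, -0.0, 0.0]
ft_force: [0.2, -0.1, -3.3]
grip_width: 0.0633
```

Emit:
carry_out --steps '[{"jaw": 0.3, "slide": [0, 0, 0.7], "rot": [0, 0, 0]}, {"jaw": 0.3, "slide": [0, 0, 0], "rot": [0, 0, 0]}, {"jaw": 0.3, "slide": [0, 0, 0], "rot": [0, 0, 0]}]'

```text
clock: 45.02
position: [0.6189, -0.0516, 0.0086]
eef_rot: [-0.001, 1.0, -0.0, 0.0]
ft_force: [-2.3, -0.4, 1.6]
grip_width: 0.0636
```

Contact is felt (force rose from −3.5 to +1.6 N). Release and retreat.

Emit:
carry_out --steps '[{"jaw": 0.76, "slide": [0, 0, 0], "rot": [0, 0, 0]}, {"jaw": 0.85, "slide": [0, 0, 0], "rot": [0, 0, 0]}, {"jaw": 1.0, "slide": [0, 0, 0], "rot": [0, 0, 0]}, {"jaw": 1.0, "slide": [0, 0, 0], "rot": [0, 0, 0]}, {"jaw": 1.0, "slide": [0, 0, -15], "rot": [0, 0, 0]}, {"jaw": 1.0, "slide": [0, 0, -35], "rot": [0, 0, 0]}, {"jaw": 1.0, "slide": [0, 0, -40], "rot": [0, 0, 0]}, {"jaw": 1.0, "slide": [0, 0, -40], "rot": [0, 0, 0]}, {"jaw": 1.0, "slide": [0, 0, -40], "rot": [0, 0, 0]}, {"jaw": 1.0, "slide": [0, 0, -40], "rot": [0, 0, 0]}, {"jaw": 1.0, "slide": [0, 0, -40], "rot": [0, 0, 0]}, {"jaw": 1.0, "slide": [0, 20, 0], "rot": [0, 0, 0]}, {"jaw": 1.0, "slide": [0, 35, 0], "rot": [0, 0, 0]}, {"jaw": 1.0, "slide": [0, 35, 0], "rot": [0, 0, 0]}, {"jaw": 1.0, "slide": [0, 35, 0], "rot": [0, 0, 0]}, {"jaw": 1.0, "slide": [0, 35, 0], "rot": [0, 0, 0]}, {"jaw": 1.0, "slide": [0, 35, 0], "rot": [0, 0, 0]}, {"jaw": 1.0, "slide": [0, 35, 0], "rot": [0, 0, 0]}, {"jaw": 1.0, "slide": [0, 20, 0], "rot": [0, 0, 0]}, {"jaw": 1.0, "slide": [0, 0, 0], "rot": [0, 0, 0]}]'

```text
clock: 47.52
position: [0.6181, 0.1995, 0.2579]
eef_rot: [-0.002, 1.0, -0.0, -0.0]
ft_force: [0.8, 0.6, -0.7]
grip_width: 0.0886
```

Run:
```python
from h import *
st()
c=eyes.read_camera("top"); save("t22",c["color"],(300,110,500,330),2.7)
c=eyes.read_camera("scene"); save("s22",c["color"],(160,130,360,310),4)
```

```text
t47.52 pos [0.6181 0.1995 0.2579] x [-1.    -0.003  0.001] y [-0.003  1.    -0.   ] z [-0.001 -0.    -1.   ] F [ 0.8  0.6 -0.7] g 0.0886
```

View pics/t22.png

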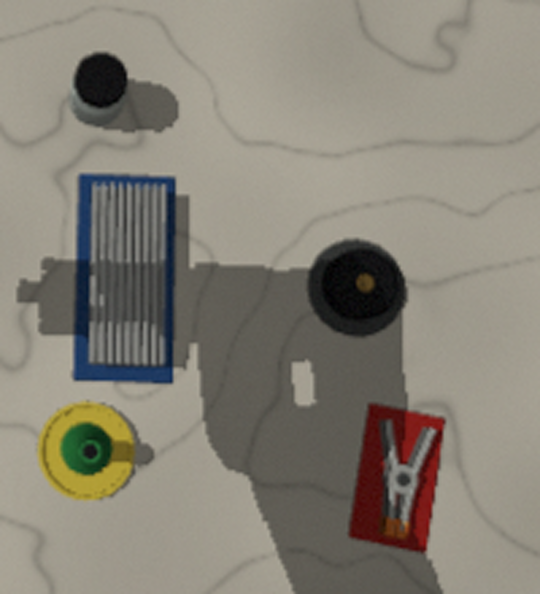

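View pics/s22.png

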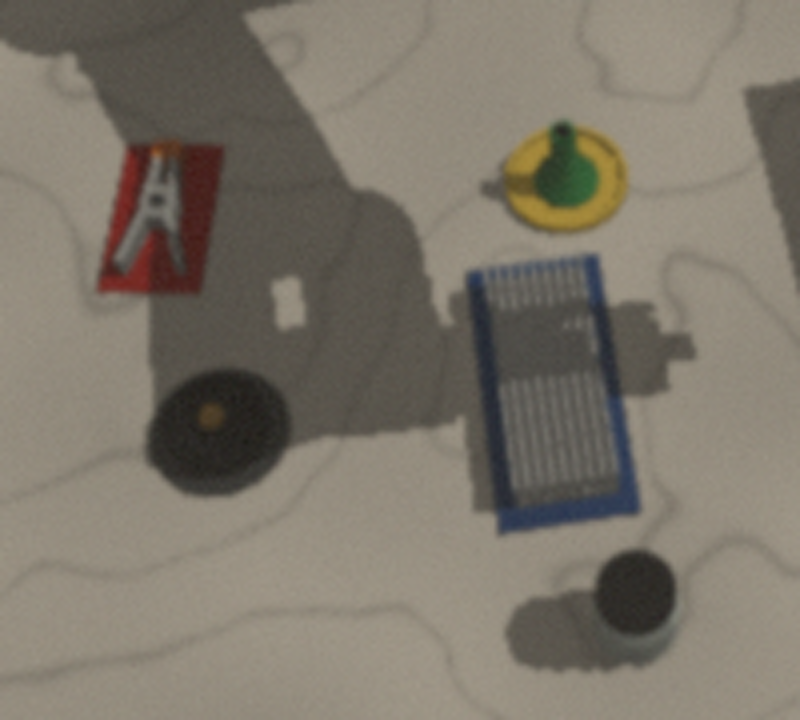

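Run:
```python
from h import *
c=eyes.read_camera("top"); f=lambda p:np.array(p,float)/2.7+np.array([300,110])-.3
P=ray(c,f([(92,183),(168,183),(166,366),(89,362)]),.034); print("hs",P.mean(0).round(4))
print("clamp",ray(c,f([(403,479)]),.022).round(4),"stud",ray(c,f([(366,282)]),.036).round(4),"spout",ray(c,f([(90,451)]),.064).round(4))
print("jar",ray(c,(337,140),.07))
print(ctrl.job_done()); st()
```

```text
hs [ 0.6181 -0.0517  0.034 ]
clamp [[ 0.4456 -0.2943  0.022 ]] stud [[ 0.6154 -0.2609  0.036 ]] spout [[ 0.4642 -0.0189  0.064 ]]
jar [[ 0.7790923  -0.02129371  0.07      ]]
the job is handed in; nothing more can be done
None
the job is handed in; nothing more can be done
```

All four pieces are off the lid and on their places, and I handed the job in at about 48 s of the 134 s allowed. I moved the funnel, antenna base, clamp and heatsink one at a time, in that order. No verdict was reported.

My last pictures, from the top and scene cameras, show all four pieces upright or flat. The gripper was clear of everything, and the jar stood in its original spot by eye; I did not re-measure it.

| Piece | Its place, as measured (x, y in m) | Piece, last top-camera reading | Offset | Limit |
|---|---|---|---|---|
| Funnel | (0.463, −0.019) | (0.464, −0.019) | about 1 mm | 14 mm |
| Antenna base | (0.615, −0.263) | (0.615, −0.261) at the stud | about 2 mm | 12 mm |
| Clamp | (0.447, −0.296) | (0.446, −0.294) | about 2 mm | 15 mm |
| Heatsink | (0.619, −0.051) | (0.618, −0.052) | about 1 mm | 15 mm |

- **Turn:** I set the clamp and heatsink along their mats within about 0.01 rad, going by the tool angle. In the last pictures I checked this only by eye.
- **Heights:** I did not measure these separately. They follow from the grasp and release heights, and for the heatsink from the contact felt when it touched down.
- **Disagreements:** The top and scene cameras differed by up to about 3 mm on the places. On the antenna base, the stud read about 2 mm off in y compared with the disc outline. Both are well inside the limits.

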